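# Lay up crossed slats on a spring press and hold them pressed level

## Task

A slat lattice is being bonded on the spring press: lay the two loose slats across the pair already on the sprung plate, one over each end, so the four make a square with flush corners, then set the aluminium pressing bar by its red grip centrally on top, crosswise to the upper slats. Push down on the bar alone until the plate's top is level with the top of the blue frame (8 mm down), never down to its bottom stop, and finish while still holding it pressed there. Leave the cup, the scribing tool and the red file handle where they are.

Things in the scene. Friction and masses are not known exactly. Their poses are not given: they have to be found in the camera images.
- press: Fixed spring press: square blue frame 190 x 190 mm outside, 18 mm wide rim, its top 40 mm above its underside, standing on a flat grey mat 3 mm thick that covers the work area. Origin at the centre of its underside (on the mat); x and y along its sides, z up. Inside the frame is the sprung plate.
- plate (a joint): Downward travel of the sprung plate in m: 0 at rest, when its top stands 8 mm above the frame's rim; 0.008 when level with the rim; 0.018 at the bottom stop. The spring resists the push: the plate starts to move at roughly 2 N on the bar once slats and bar lie on it and gains about 0.9 N per mm, so level takes about 9 N.
- plate_mid (a point): Centre of the top face of the sprung plate, a 150 x 150 mm aluminium square, red round its edge; moves down with it; axes parallel to the press's. At rest 48 mm above the press's underside. There is no groove or stop on it.
- slat_a: Lower brown hardwood slat 120 x 22 x 14 mm, about 30 g; origin at the centre of its underside, x along its length, z up. Already lies on the plate along the press's x, 49 mm to the +y side of the plate's centre; loose.
- slat_b: Lower brown hardwood slat 120 x 22 x 14 mm, about 30 g; origin at the centre of its underside, x along its length, z up. Already lies on the plate along the press's x, 49 mm to the -y side of the plate's centre; loose.
- slat_c: Loose brown hardwood slat 120 x 22 x 14 mm, about 30 g; origin at the centre of its underside, x along its length, z up. Lies flat on the mat. It goes across the lower pair, along the press's y, its centre line 49 mm from the plate's centre towards one end of the lower slats (either end).
- slat_d: Loose brown hardwood slat 120 x 22 x 14 mm, about 30 g; origin at the centre of its underside, x along its length, z up. As slat_c; goes over the other end of the lower slats.
- bar: Pressing bar, about 0.22 kg: aluminium flat 130 x 44 x 12 mm with a red plastic upright grip rib on top, 64 mm long, 18 mm thick and 32 mm high (top 44 mm above the underside), running along the middle of the bar. Origin at the centre of the underside, x along the bar, z up. Lies on the mat. It goes over the plate's centre along the press's x, resting on both upper slats.
- cup: Bystander: frosted plastic cup, 74 mm across the rim, 85 mm tall, standing; origin at the centre of its underside.
- scribe: Bystander: aluminium scribing tool, 125 mm long, 9 mm thick, lying along its x; origin at the underside near its middle.
- file_handle: Bystander: red plastic file handle, 108 mm long, 24 mm wide, 20 mm high, lying along its x; origin at the underside near its middle.

How it is judged:
On the way:
1. both loose slats lie across the lower pair, one over each end, let go, the plate not yet pressed (x of slat_a in the frame of plate_mid between -0.014 and 0.014 m and y of slat_a in the frame of plate_mid between 0.035 and 0.063 m and z of slat_a in the frame of plate_mid between -0.004 and 0.004 m and angle between the x axis of each of slat_a, slat_b and the x axis of plate_mid, either way round below 0.15 rad and x of slat_b in the frame of plate_mid between -0.014 and 0.014 m and y of slat_b in the frame of plate_mid between -0.063 and -0.035 m and z of slat_b in the frame of plate_mid between -0.004 and 0.004 m and ((x of slat_c in the frame of plate_mid between 0.035 and 0.063 m and y of slat_c in the frame of plate_mid between -0.014 and 0.014 m and z of slat_c in the frame of plate_mid between 0.01 and 0.018 m and angle between the x axis of each of slat_c, slat_d and the y axis of plate_mid, either way round below 0.15 rad and x of slat_d in the frame of plate_mid between -0.063 and -0.035 m and y of slat_d in the frame of plate_mid between -0.014 and 0.014 m and z of slat_d in the frame of plate_mid between 0.01 and 0.018 m) or (x of slat_c in the frame of plate_mid between -0.063 and -0.035 m and y of slat_c in the frame of plate_mid between -0.014 and 0.014 m and z of slat_c in the frame of plate_mid between 0.01 and 0.018 m and angle between the x axis of each of slat_c, slat_d and the y axis of plate_mid, either way round below 0.15 rad and x of slat_d in the frame of plate_mid between 0.035 and 0.063 m and y of slat_d in the frame of plate_mid between -0.014 and 0.014 m and z of slat_d in the frame of plate_mid between 0.01 and 0.018 m)) and contact force between the fingers and slat_c below 0.3 N and contact force between the fingers and slat_d below 0.3 N and value of joint plate below 0.004 m), for 0.2 s.
At the end, for the whole second after the job is handed in: Robot still pushing on the bar (over 3 N), not on slats or press; plate 8 mm down within 2.5 mm, still. Slats within 14 mm of their places, upper ones 49 mm either side of centre and square within 0.15 rad; bar flat on them, within 18 mm of centre and 0.15 rad of the lower slats' direction (x of slat_a in the frame of plate_mid between -0.014 and 0.014 m and y of slat_a in the frame of plate_mid between 0.035 and 0.063 m and z of slat_a in the frame of plate_mid between -0.004 and 0.004 m and angle between the x axis of each of slat_a, slat_b, bar and the x axis of plate_mid, either way round below 0.15 rad and x of slat_b in the frame of plate_mid between -0.014 and 0.014 m and y of slat_b in the frame of plate_mid between -0.063 and -0.035 m and z of slat_b in the frame of plate_mid between -0.004 and 0.004 m and ((x of slat_c in the frame of plate_mid between 0.035 and 0.063 m and y of slat_c in the frame of plate_mid between -0.014 and 0.014 m and z of slat_c in the frame of plate_mid between 0.01 and 0.018 m and angle between the x axis of each of slat_c, slat_d and the y axis of plate_mid, either way round below 0.15 rad and x of slat_d in the frame of plate_mid between -0.063 and -0.035 m and y of slat_d in the frame of plate_mid between -0.014 and 0.014 m and z of slat_d in the frame of plate_mid between 0.01 and 0.018 m) or (x of slat_c in the frame of plate_mid between -0.063 and -0.035 m and y of slat_c in the frame of plate_mid between -0.014 and 0.014 m and z of slat_c in the frame of plate_mid between 0.01 and 0.018 m and angle between the x axis of each of slat_c, slat_d and the y axis of plate_mid, either way round below 0.15 rad and x of slat_d in the frame of plate_mid between 0.035 and 0.063 m and y of slat_d in the frame of plate_mid between -0.014 and 0.014 m and z of slat_d in the frame of plate_mid between 0.01 and 0.018 m)) and x of bar in the frame of plate_mid between -0.018 and 0.018 m and y of bar in the frame of plate_mid between -0.018 and 0.018 m and z of bar in the frame of plate_mid between 0.024 and 0.032 m and value of joint plate between 0.0055 and 0.0105 m and contact force between the fingers and slat_c below 0.3 N and contact force between the fingers and slat_d below 0.3 N and contact force between the fingers and bar above 3 N and contact force between each of the arm, the fingers and press below 0.5 N and linear speed of bar below 0.02 m/s); the arm keeps its last pose, push and grip.
It fails at once if the plate is driven to its bottom stop (more than 16.5 mm down) (value of joint plate above 0.0165 m).
It fails at once if the cup is disturbed (moved more than 25 mm) (distance of cup from where it was at the start of the episode above 0.025 m).
It fails at once if the scribing tool is disturbed (moved more than 25 mm) (distance of scribe from where it was at the start of the episode above 0.025 m).
It fails at once if the file handle is disturbed (moved more than 25 mm) (distance of file_handle from where it was at the start of the episode above 0.025 m).
It also fails if it takes over 64 s, if anything falls off the work surface, if the arm or the gripper's body presses on something with over 40 N, if the wrist force passes 120 N, or if a joint passes its speed limit or range.

## Robot

A 7-joint arm with a two-finger parallel gripper is mounted at the origin on the work surface. World frame = base frame: x ahead of the robot, y to its left, z up, the work surface at z = 0. Lengths are in m, angles in rad, forces in N, time in s.
With the tool pointing down it reaches from about 0.4 to 0.875 m from the base axis. Payload 4.4 kg.
Tool frame: the origin (TCP) lies at the very end of the fingers, on their centre line; the grasp point (between the pads) lies env.tcp_to_grasp behind it (env.tcp_to_grasp is the distance from the TCP to the grasp point, in m); z points along the fingers, y is the direction in which the jaws open and shut (so a half turn about z gives the same grasp; the last joint's range is limited). The gripper opens to 85 mm and grips with 20 to 120 N. Pads are 22 mm wide; open, the fingers measure 114 mm over their backs; the gripper's body (76 mm by 85 mm) begins 54 mm behind the grasp point. The pads swing forward as they close: fully open they stand 13 mm farther back than shut.
Start: joints at [1.087, 0.628, 0.038, 1.517, -0.027, 0.996, -0.02], TCP at [0.264, -0.594, 0.194] pointing down, gripper open.
Joint ranges: [-3.06, 3.06], [-0.37, 2.12], [-1.25, 1.32], [0.18, 2.47], [-1.1, 4.24], [0.23, 1.98], [-2.94, 2.94]. Speed limits (rad/s): [2.57, 2.57, 3.14, 3.14, 3.14, 3.14, 3.14].

## Interface

Orientations are given as a unit quaternion [x, y, z, w].
In Python, from plant import env gives the robot as it stands.
- The arm moves only by the shell command python3 -m inch 'ROWS'. ROWS is JSON, a list of rows, each an object of numbers: "wx", "wy", "wz": the turn, a rotation vector about the tool's x, y, z in degrees; "dx", "dy", "dz": the shift along the tool's x, y, z in cm; "hand": the opening, from 0 (shut) to 1 (fully open). A call has exactly 10 rows; each row is the pose to reach, as a shift and turn from the pose commanded when the call began, along the tool's axes at that moment; what a row does not reach only later rows make up. A row lasts 1/10 s, in which the tool goes at most 50 mm and 8.59 degrees, less where a joint would pass 70% of its speed; a pose out of reach is approached as far as the arm can. A call with a gripper value outside its range is refused whole. The fingers move at their own pace and stop on an object; the grip force is fixed at half the most. Time passes only in rows, so rows that repeat a pose let the fingers close, or fill a call up. It gives the time, the measured TCP pose, the force and the opening at its end, in the units of the state.
- env.observe(): the state, without advancing time (a new reading comes with each control period).
- env.snapshot(name): name is "scene" or "top"; returns a dict with "frame" (420x560x3 uint8, red, green, blue), "range_z" (420x560 float32, m along the optical axis (not along the pixel's ray), 0 where there is no reading), "fovy" (degrees; the focal length in pixels is half the picture's height over the tangent of half this angle, whatever the lens; pixels are square), "cx", "cy" (the principal point, pixels), "rvec" (rotation vector, rad) and "tvec" (3), from world to camera coordinates, as OpenCV has them. Camera axes: x right, y down, z forward; pixel columns grow to the right and rows downward; lengths in m; the calibration is good to about 2 mm. A picture is of the moment at which its call begins.
- env.finish_job(): hands the job in, once; it reports no verdict.
The state is a dict: "time_s": time; "joint_positions": joint angles; "joint_vel": joint speeds; "joint_efforts": joint torques, N m; "tool_pos": TCP position; "tool_rot": TCP orientation; "wrist_force": force on the tool from outside, world axes, zero at the start; "wrist_torque": the same for the moment, N m; "opening": finger opening in m.
Only numpy, scipy, OpenCV 4.12 (cv2) and the standard library are available. Lean on these libraries where they do the work, as an engineer would, in place of code of your own. Each camera call takes 0.05 s, during which the arm holds its last target.

## Working session

There is one attempt and no reset: what is moved stays moved. The work goes in short steps, Python scripts to look and compute and a shell command to move; the robot and the scene stay as the last step left them, time stands still between calls to the robot, and variables do not carry over. Pictures are saved under pics/ and viewed, and the job is handed in when it is done.

```bash
ls; mkdir -p pics; cat > h.py <<'E'
import numpy as np,cv2
from plant import env
def snap(n):
    s=env.snapshot(n); f=s["frame"]; H,W=f.shape[:2]
    fl=H/2/np.tan(np.radians(s["fovy"])/2)
    K=np.array([[fl,0,s["cx"]],[0,fl,s["cy"]],[0,0,1.]])
    R=cv2.Rodrigues(np.array(s["rvec"],float))[0]; t=np.array(s["tvec"],float)
    return s,f,K,R,t
def ray(p,z,K,R,t):
    p=np.atleast_2d(p).astype(float)
    d=np.c_[p,np.ones(len(p))]@np.linalg.inv(K).T@R
    c=-R.T@t
    return c+d*((z-c[2])/d[:,2])[:,None]
def proj(P,K,R,t):
    q=np.atleast_2d(P)@R.T+t; q=q@K.T; return q[:,:2]/q[:,2:]
def cloud(s,K,R,t):
    z=s["range_z"]; H,W=z.shape; u,v=np.meshgrid(np.arange(W),np.arange(H))
    d=np.stack([u,v,np.ones_like(u)],-1)@np.linalg.inv(K).T
    return (d*z[...,None]-t)@R
E
python3 - <<'E'
from h import *
for n in("scene","top"):
    s,f,K,R,t=snap(n); cv2.imwrite(f"pics/{n}0.png",f[...,::-1]); print(n,K[0],-R.T@t,R[2],s.keys())
print(env.observe(), env.tcp_to_grasp)
E
```

```text
pics
scene [392.71444392   0.         277.67320759] [ 1.00097961 -0.50539749  0.67410679] [-0.51401015  0.55127354 -0.65718418] dict_keys(['frame', 'range_z', 'fovy', 'cx', 'cy', 'rvec', 'tvec'])
top [521.41835996   0.         271.41493057] [ 0.31376142 -0.02924829  1.19356234] [ 0.18823862  0.01567768 -0.98199818] dict_keys(['frame', 'range_z', 'fovy', 'cx', 'cy', 'rvec', 'tvec'])
{'time_s': 0.1, 'joint_positions': array([ 1.08720223,  0.62921724,  0.03845537,  1.5182506 , -0.02697455,
        0.99628102, -0.02003521]), 'joint_vel': array([-4.22919431e-04, -2.69450589e-03, -4.98667633e-04, -4.04559113e-03,
       -8.73372046e-04,  3.99200708e-05,  1.53627272e-03]), 'joint_efforts': array([ 2.78243999e-03, -5.64530861e+01,  1.23032201e+00, -1.93973583e+01,
        1.12221303e-02,  5.46615163e-03, -1.29763669e-05]), 'tool_pos': array([ 0.26350563, -0.59353574,  0.19361044]), 'tool_rot': array([ 9.78262976e-01,  2.07366531e-01, -1.90090176e-04, -7.96633430e-04]), 'wrist_force': array([ 0.19515676, -0.62705144,  0.53567735]), 'wrist_torque': array([-0.05507814,  0.01648355,  0.02445112]), 'opening': 0.08528556409394278} 0.0187
```

View pics/scene0.png

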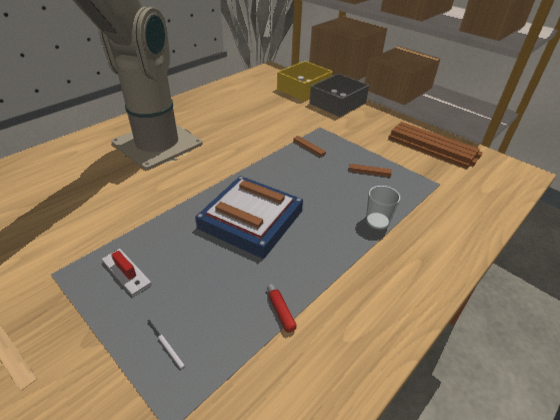

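View pics/top0.png

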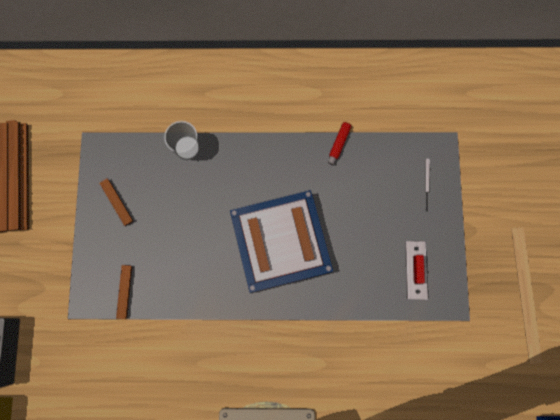

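The scene picture shows the press in the middle, with the two loose slats beyond it near (308,146) and (370,170). The bar is at (126,271), the cup at (382,207), the handle at (283,310) and the scribe at (168,345). In the top picture they are: press (281,240), slats (116,202) and (124,291), bar (417,270).

```bash
cat > meas.py <<'E'
from h import *
def rects(n,maskf,zs,amin=60,roi=None):
    s,f,K,R,t=snap(n); hsv=cv2.cvtColor(f,cv2.COLOR_RGB2HSV)
    m=maskf(hsv).astype(np.uint8)
    out=[]
    for c in cv2.findContours(m,cv2.RETR_EXTERNAL,cv2.CHAIN_APPROX_NONE)[0]:
        if cv2.contourArea(c)<amin: continue
        out.append(c[:,0,:])
    return out,(K,R,t),s,f
def world_rect(c,z,cal):
    w=ray(c,z,*cal)[:,:2]
    (x,y),(a,b),th=cv2.minAreaRect((w*1000).astype(np.float32))
    if a<b: a,b,th=b,a,th+90
    return x,y,a,b,(th+90)%180-90
brown=lambda h:(h[...,0]<13)&(h[...,1]>110)&(h[...,2]>40)&(h[...,2]<190)
E
python3 - <<'E'
from meas import *
for n in("top","scene"):
    cs,cal,s,f=rects(n,brown,0); P=cloud(s,*cal)
    print(n)
    for c in cs:
        w=ray(c,0.017,*cal); u,v=c.mean(0)
        zz=P[int(v)-2:int(v)+3,int(u)-2:int(u)+3,2].mean()
        if not(0.1<w[:,0].mean()<0.9 and abs(w[:,1].mean())<.6):continue
        z=0.065 if zz>0.04 else 0.017
        print(c.mean(0).round(),zz.round(3),np.round(world_rect(c,z,cal),1))
    hsv=cv2.cvtColor(f,cv2.COLOR_RGB2HSV)
    red=lambda h:((h[...,0]<6)|(h[...,0]>174))&(h[...,1]>180)&(h[...,2]>70)
    # bar: heights
    if n=="top":
        for (a,b,cc,d,nm) in ((400,435,235,305,"bar"),(320,360,115,170,"file"),(415,440,150,215,"scribe"),(160,205,115,165,"cup")):
            q=P[cc:d,a:b].reshape(-1,3); k=q[:,2]>0.009; print(nm,k.sum(),q[k].mean(0).round(3),q[k].max(0).round(3),q[k].min(0).round(3))
            wr=cv2.minAreaRect((q[k][:,:2]*1000).astype(np.float32)); print(wr)
        q=P.reshape(-1,3); k=(abs(q[:,2]-0.043)<.004)&(q[:,0]>.2)&(q[:,0]<.7)&(abs(q[:,1]+.02)<.2)
        print("rim",cv2.minAreaRect((q[k][:,:2]*1000).astype(np.float32)))
        print("mat z",np.median(P[300,200:400,2]))
        m=((hsv[...,0]>100)&(hsv[...,0]<130)&(hsv[...,1]>120)).astype(np.uint8)
        for c in cv2.findContours(m,cv2.RETR_EXTERNAL,cv2.CHAIN_APPROX_NONE)[0]:
            if cv2.contourArea(c)>3000: print("frame",world_rect(c[:,0],0.043,cal))
        m=red(hsv).astype(np.uint8)
        for c in cv2.findContours(m,cv2.RETR_EXTERNAL,cv2.CHAIN_APPROX_NONE)[0]:
            if cv2.contourArea(c)>60: print("red",c[:,0].mean(0),world_rect(c[:,0],0.047,cal))
        v=hsv[230:310,395:440]; 
        m=np.zeros(hsv.shape[:2],np.uint8); m[230:310,395:440]=((v[...,2]>130)|red(v))
        c=max(cv2.findContours(m,cv2.RETR_EXTERNAL,cv2.CHAIN_APPROX_NONE)[0],key=cv2.contourArea); print("bar",world_rect(c[:,0],0.015,cal))
E
```

```text
top
[124. 292.] 0.018 [351.3 319.4 118.1  23.7  -2.4]
[419. 269.] 0.047 [ 400.1 -328.9   60.6   21.4   -2.7]
[258. 244.] 0.066 [452.5  16.6 115.9  19.7  14.6]
[302. 233.] 0.065 [476.7 -79.2 116.7  20.7  14.2]
[117. 203.] 0.017 [556.7 350.2 121.5  23.   32.8]
[340. 140.] 0.023 [ 706.1 -172.3   93.3   25.9  -22.1]
[ 15. 177.] 0.027 [621.8 593.4 266.6  66.9   5.9]
bar 1212 [ 0.399 -0.331  0.032] [ 0.479 -0.029  1.194] [ 0.314 -0.381  0.009]
((397.47174072265625, -205.17550659179688), (153.44142150878906, 358.171630859375), 2.255812883377075)
file 450 [ 0.692 -0.166  0.04 ] [ 0.75  -0.029  1.194] [ 0.314 -0.214  0.009]
((524.572998046875, -131.3294677734375), (89.2870101928711, 459.8654479980469), 75.15013885498047)
scribe 174 [ 0.604 -0.364  0.039] [ 0.661 -0.029  1.194] [ 0.314 -0.399  0.009]
((452.2646179199219, -238.9254150390625), (103.81639862060547, 491.7445373535156), 45.368106842041016)
cup 878 [0.691 0.192 0.066] [0.727 0.245 1.194] [ 0.314 -0.029  0.009]
((527.3165283203125, 77.67927551269531), (469.60101318359375, 87.36184692382812), 37.135746002197266)
rim ((541.997314453125, 5.186767578125), (389.855224609375, 218.69940185546875), 24.75557518005371)
mat z 0.003603102913919208
red [418.67692308 268.8       ] (401.4598388671875, -332.591796875, 57.246620178222656, 19.5947265625, -2.6520309448242188)
red [340.06410256 139.94871795] (695.6932373046875, -167.8330841064453, 87.7044677734375, 20.914793014526367, -22.593284606933594)
bar (402.1737060546875, -335.9989318847656, 130.0037384033203, 43.491458892822266, -0.6982421875)
scene
[282. 311.] 0.023 [ 708.9 -170.8   99.4   26.1  -23.9]
[124. 265.] 0.046 [ 434.5 -342.4   82.6   22.2   -1. ]
[239. 215.] 0.064 [483.6 -81.4 122.1  29.4  14.3]
[261. 191.] 0.064 [459.5  13.9 120.5  31.5  14.4]
[371. 170.] 0.041 [595.4 282.8 107.1  34.7  32. ]
[309. 146.] 0.015 [358.9 315.3 123.3  32.6  -3. ]
```

```bash
cat >> h.py <<'E'
from scipy.spatial.transform import Rotation as Ro
def go(x,y,z,phi,cur=None):
    o=env.observe(); p,r=(o["tool_pos"],Ro.from_quat(o["tool_rot"])) if cur is None else cur
    T=Ro.from_euler("ZX",[phi,180],degrees=True)
    d=r.inv().apply(np.array([x,y,z])-p)*100; w=(r.inv()*T).as_rotvec(degrees=True)
    print("d(cm)",d.round(2),"w(deg)",w.round(1))
def st():
    o=env.observe(); r=Ro.from_quat(o["tool_rot"]); X=r.apply([1,0,0]); Z=r.apply([0,0,1])
    print("t",round(o["time_s"],2),"p",o["tool_pos"].round(4),"phi",np.degrees(np.arctan2(X[1],X[0])).round(1),"z",Z.round(3),"F",o["wrist_force"].round(2),"op",round(o["opening"],4),"q",o["joint_positions"].round(2))
E
python3 - <<'E'
from meas import *
s,f,K,R,t=snap("top"); P=cloud(s,K,R,t); ok=s["range_z"]>0
def rect(m,nm):
    m=cv2.morphologyEx((m&ok).astype(np.uint8),cv2.MORPH_OPEN,np.ones((2,2)))
    c=max(cv2.findContours(m,cv2.RETR_EXTERNAL,cv2.CHAIN_APPROX_NONE)[0],key=cv2.contourArea)
    q=P[m>0]; print(nm,cv2.minAreaRect((P[c[:,0,1],c[:,0,0],:2]*1000).astype(np.float32)),m.sum())
Z=P[...,2]; v,u=np.indices(Z.shape)
def box(a,b,c,d): return (u>a)&(u<b)&(v>c)&(v<d)
rect(box(220,345,180,305)&(Z>.03),"press")
rect(box(90,145,170,235)&(Z>.011),"slat far")
rect(box(105,145,255,330)&(Z>.011),"slat near")
rect(box(395,440,230,310)&(Z>.009),"bar")
rect(box(395,440,230,310)&(Z>.035),"grip")
rect(box(155,205,110,170)&(Z>.02),"cup")
st()
E
```

```text
press ((466.1247863769531, -34.545021057128906), (195.9557647705078, 195.24209594726562), 14.393755912780762) 7171
slat far ((554.7655029296875, 349.95880126953125), (118.92950439453125, 22.053442001342773), 32.329524993896484) 493
slat near ((347.5600891113281, 319.41571044921875), (23.601791381835938, 120.55392456054688), 85.25181579589844) 564
bar ((400.113037109375, -338.73675537109375), (51.354522705078125, 129.85643005371094), 89.6578369140625) 1178
grip ((373.9779357910156, -192.30027770996094), (62.55037307739258, 341.9580993652344), 9.903788566589355) 273
cup ((513.42236328125, 106.09326171875), (476.9620056152344, 72.35037994384766), 25.50621223449707) 726
t 0.25 p [ 0.2636 -0.5938  0.194 ] phi 23.9 z [-0.     0.001 -1.   ] F [-0.81 -0.03 -0.53] op 0.0852 q [ 1.09  0.63  0.04  1.52 -0.03  1.   -0.02]
```

```bash
python3 - <<'E'
from h import *
go(.50,-.15,.17,28)
E
```

```text
d(cm) [ 39.61 -30.97   2.42] w(deg) [-0.  -0.  -4.1]
```

```bash
python3 -m inch '[{"dx":4,"dy":-3.1,"dz":0},{"dx":8,"dy":-6.2,"dz":0},{"dx":12,"dy":-9.3},{"dx":16,"dy":-12.4},{"dx":20,"dy":-15.5,"wz":-1},{"dx":24,"dy":-18.6,"dz":1,"wz":-2},{"dx":28,"dy":-21.7,"dz":1,"wz":-3},{"dx":32,"dy":-24.8,"dz":2,"wz":-4},{"dx":36,"dy":-27.9,"dz":2,"wz":-4},{"dx":40,"dy":-31,"dz":2.4,"wz":-4}]'
python3 - <<'E'
from h import *
st()
go(.555,.35,.10,32.6)
E
```

```text
t 0.25 p [ 0.2636 -0.5938  0.194 ] phi 23.9 z [-0.     0.001 -1.   ] F [-0.81 -0.03 -0.53] op 0.0852 q [ 1.09  0.63  0.04  1.52 -0.03  1.   -0.02]
d(cm) [ 64.93 -74.43   9.46] w(deg) [-0.  -0.  -8.7]invalid input
```

```bash
python3 -m inch '[{"dx":4,"dy":-3.1,"dz":0,"wx":0,"wy":0,"wz":0,"hand":1},{"dx":8,"dy":-6.2,"dz":0,"wx":0,"wy":0,"wz":0,"hand":1},{"dx":12,"dy":-9.3,"dz":0,"wx":0,"wy":0,"wz":0,"hand":1},{"dx":16,"dy":-12.4,"dz":0,"wx":0,"wy":0,"wz":0,"hand":1},{"dx":20,"dy":-15.5,"dz":0,"wx":0,"wy":0,"wz":-1,"hand":1},{"dx":24,"dy":-18.6,"dz":1,"wx":0,"wy":0,"wz":-2,"hand":1},{"dx":28,"dy":-21.7,"dz":1,"wx":0,"wy":0,"wz":-3,"hand":1},{"dx":32,"dy":-24.8,"dz":2,"wx":0,"wy":0,"wz":-4,"hand":1},{"dx":36,"dy":-27.9,"dz":2,"wx":0,"wy":0,"wz":-4,"hand":1},{"dx":40,"dy":-31,"dz":2.4,"wx":0,"wy":0,"wz":-4,"hand":1}]'
python3 - <<'E'
from h import *
st()
go(.555,.35,.10,32.6)
E
```

```text
time_s: 1.25
tool_pos: [0.5007, -0.1536, 0.1711]
tool_rot: [0.97, 0.241, 0.0, 0.0]
wrist_force: [0.6, -0.4, -0.1]
opening: 0.0851
t 1.25 p [ 0.5007 -0.1536  0.1711] phi 27.9 z [ 0.001 -0.    -1.   ] F [ 0.65 -0.38 -0.09] op 0.0851 q [ 0.25  0.48 -0.    1.9   0.    0.77 -0.84]
d(cm) [ 28.38 -41.96   7.1 ] w(deg) [ 0.  -0.  -4.7]
```

```bash
python3 -m inch '[{"dx":2.7,"dy":-4.1,"dz":0,"wx":0,"wy":0,"wz":0,"hand":1},{"dx":5.5,"dy":-8.2,"dz":0,"wx":0,"wy":0,"wz":0,"hand":1},{"dx":8.3,"dy":-12.4,"dz":0,"wx":0,"wy":0,"wz":-1,"hand":1},{"dx":11.1,"dy":-16.6,"dz":0,"wx":0,"wy":0,"wz":-2,"hand":1},{"dx":13.9,"dy":-20.8,"dz":0,"wx":0,"wy":0,"wz":-3,"hand":1},{"dx":16.7,"dy":-25,"dz":1,"wx":0,"wy":0,"wz":-4,"hand":1},{"dx":19.6,"dy":-29.2,"dz":3,"wx":0,"wy":0,"wz":-4.7,"hand":1},{"dx":22.5,"dy":-33.4,"dz":5,"wx":0,"wy":0,"wz":-4.7,"hand":1},{"dx":25.4,"dy":-37.7,"dz":7,"wx":0,"wy":0,"wz":-4.7,"hand":1},{"dx":28.4,"dy":-42,"dz":7.1,"wx":0,"wy":0,"wz":-4.7,"hand":1}]'
python3 - <<'E'
from h import *
st()
go(.555,.35,.005,32.6)
s,f,K,R,t=snap("top"); cv2.imwrite("pics/t1.png",f[...,::-1])
s,f,K,R,t=snap("scene"); cv2.imwrite("pics/s1.png",f[...,::-1])
E
```

```text
time_s: 2.25
tool_pos: [0.5505, 0.3298, 0.0999]
tool_rot: [0.96, 0.281, -0.002, 0.001]
wrist_force: [1.0, 0.2, -0.6]
opening: 0.0852
t 2.25 p [0.5505 0.3298 0.0999] phi 32.6 z [-0.003 -0.003 -1.   ] F [ 1.05  0.19 -0.64] op 0.0852 q [-0.58  0.72 -0.01  1.62  0.01  0.8  -1.6 ]
d(cm) [ 1.51 -1.46  9.48] w(deg) [0.  0.2 0. ]
```

View pics/s1.png

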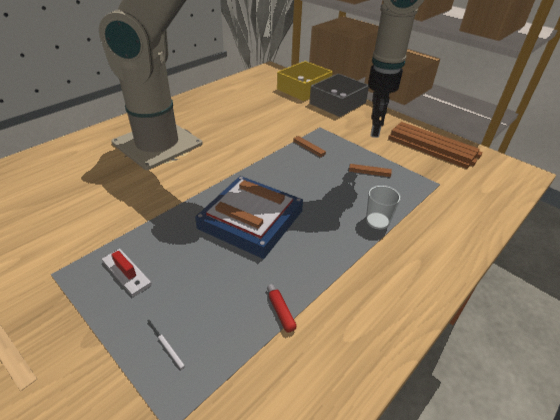

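```bash
python3 - <<'E'
from h import *
st()
go(.555,.35,.005,32.6)
E
```

```text
t 2.35 p [0.5491 0.3397 0.1006] phi 33.2 z [-0.002  0.007 -1.   ] F [-1.29  0.54  0.48] op 0.0851 q [-0.58  0.73 -0.02  1.62  0.01  0.8  -1.6 ]
d(cm) [ 1.04 -0.47  9.56] w(deg) [-0.4 -0.1  0.6]
```

```bash
python3 -m inch '[{"dx":0.5,"dy":-0.3,"dz":0,"wx":0,"wy":0,"wz":0.4,"hand":1},{"dx":1,"dy":-0.5,"dz":1,"wx":0,"wy":0,"wz":0.4,"hand":1},{"dx":1,"dy":-0.5,"dz":2.5,"wx":0,"wy":0,"wz":0.4,"hand":1},{"dx":1,"dy":-0.5,"dz":4,"wx":0,"wy":0,"wz":0.4,"hand":1},{"dx":1,"dy":-0.5,"dz":5.5,"wx":0,"wy":0,"wz":0.4,"hand":1},{"dx":1,"dy":-0.5,"dz":6.5,"wx":0,"wy":0,"wz":0.4,"hand":1},{"dx":1,"dy":-0.5,"dz":7.2,"wx":0,"wy":0,"wz":0.4,"hand":1},{"dx":1,"dy":-0.5,"dz":7.5,"wx":0,"wy":0,"wz":0.4,"hand":0.8},{"dx":1,"dy":-0.5,"dz":7.5,"wx":0,"wy":0,"wz":0.4,"hand":0.7},{"dx":1,"dy":-0.5,"dz":7.5,"wx":0,"wy":0,"wz":0.4,"hand":0.6}]'
python3 - <<'E'
from h import *
st()
go(.555,.35,.005,32.6)
s,f,K,R,t=snap("top"); cv2.imwrite("pics/t2.png",cv2.resize(f[150:330,60:300,::-1],None,fx=3,fy=3))
s,f,K,R,t=snap("scene"); cv2.imwrite("pics/s2.png",cv2.resize(f[80:240,280:480,::-1],None,fx=3.5,fy=3.5))
E
```

```text
time_s: 3.35
tool_pos: [0.5578, 0.3392, 0.0276]
tool_rot: [0.961, 0.278, 0.0, -0.0]
wrist_force: [0.2, 0.5, -0.3]
opening: 0.0512
t 3.35 p [0.5578 0.3392 0.0276] phi 32.2 z [ 0.001  0.001 -1.   ] F [ 0.21  0.48 -0.28] op 0.0512 q [-0.58  0.83 -0.01  1.64  0.02  0.67 -1.61]
d(cm) [ 0.34 -1.06  2.26] w(deg) [ 0.  -0.1 -0.4]
```

View pics/t2.png

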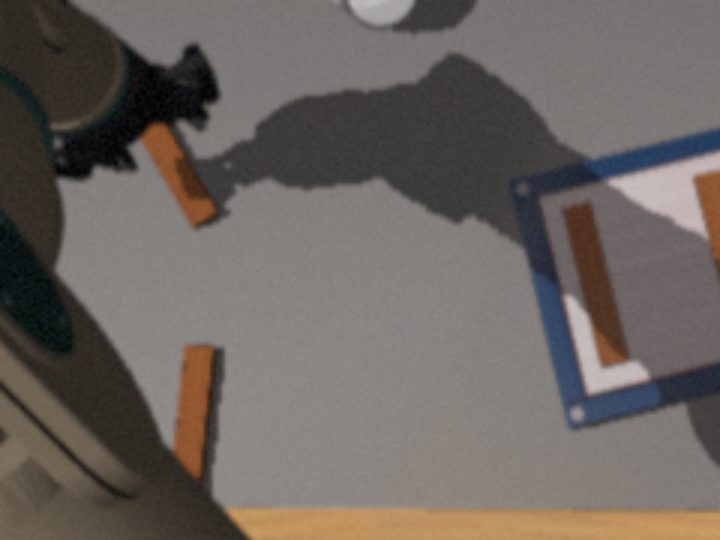

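View pics/s2.png

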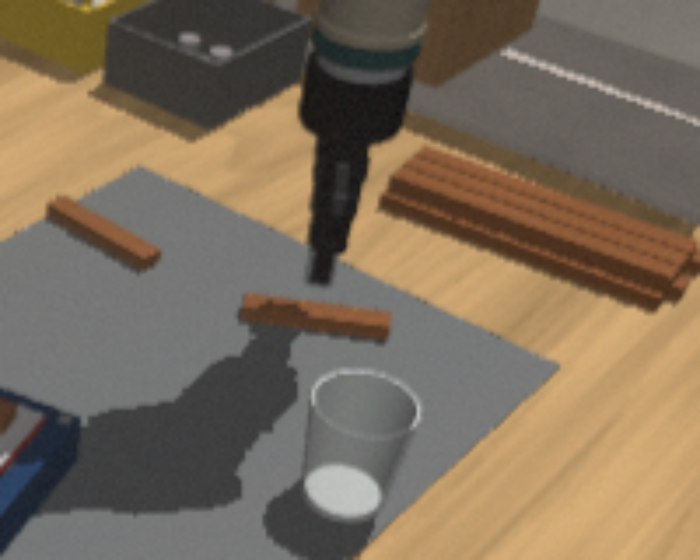

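```bash
python3 - <<'E'
from h import *
st()
go(.555,.35,.005,32.6)
E
```

```text
t 3.45 p [0.5579 0.3392 0.0278] phi 32.2 z [ 0.001  0.001 -1.   ] F [ 0.04 -0.83  1.1 ] op 0.0514 q [-0.58  0.83 -0.01  1.64  0.02  0.67 -1.61]
d(cm) [ 0.32 -1.07  2.28] w(deg) [ 0.  -0.1 -0.4]
```

```bash
python3 -m inch '[{"dx":0.3,"dy":-0.6,"dz":0,"wx":0,"wy":0,"wz":-0.4,"hand":0.6},{"dx":0.3,"dy":-1.1,"dz":0,"wx":0,"wy":0,"wz":-0.4,"hand":0.6},{"dx":0.3,"dy":-1.1,"dz":0.8,"wx":0,"wy":0,"wz":-0.4,"hand":0.6},{"dx":0.3,"dy":-1.1,"dz":1.6,"wx":0,"wy":0,"wz":-0.4,"hand":0.6},{"dx":0.3,"dy":-1.1,"dz":2.2,"wx":0,"wy":0,"wz":-0.4,"hand":0.6},{"dx":0.3,"dy":-1.1,"dz":2.2,"wx":0,"wy":0,"wz":-0.4,"hand":0.4},{"dx":0.3,"dy":-1.1,"dz":2.2,"wx":0,"wy":0,"wz":-0.4,"hand":0},{"dx":0.3,"dy":-1.1,"dz":2.2,"wx":0,"wy":0,"wz":-0.4,"hand":0},{"dx":0.3,"dy":-1.1,"dz":2.2,"wx":0,"wy":0,"wz":-0.4,"hand":0},{"dx":0.3,"dy":-1.1,"dz":2.2,"wx":0,"wy":0,"wz":-0.4,"hand":0}]'
python3 - <<'E'
from h import *
st()
go(.5125,-.0198,.155,104.4)
E
```

```text
time_s: 4.45
tool_pos: [0.5543, 0.3499, 0.0054]
tool_rot: [0.96, 0.281, 0.0, -0.0]
wrist_force: [-0.4, 0.2, 0.3]
opening: -0.0001
t 4.45 p [0.5543 0.3499 0.0054] phi 32.6 z [ 0.  0. -1.] F [-0.38  0.17  0.31] op -0.0001 q [-0.6   0.87 -0.01  1.63  0.02  0.64 -1.62]
d(cm) [-23.45  28.88 -14.97] w(deg) [  0.   -0.  -71.8]
```

The fingers closed to zero, so they missed the slat. I'll look again.

```bash
python3 - <<'E'
from h import *
s,f,K,R,t=snap("top"); cv2.imwrite("pics/t3.png",cv2.resize(f[150:330,60:300,::-1],None,fx=3,fy=3)); print(proj([.555,.35,.017],K,R,t))
s,f,K,R,t=snap("scene"); cv2.imwrite("pics/s3.png",cv2.resize(f[80:240,280:480,::-1],None,fx=3.5,fy=3.5));print(proj([.555,.35,.017],K,R,t))
E
```

```text
[[115.71536823 202.17640655]]
[[368.05675644 167.8612423 ]]
```

View pics/t3.png

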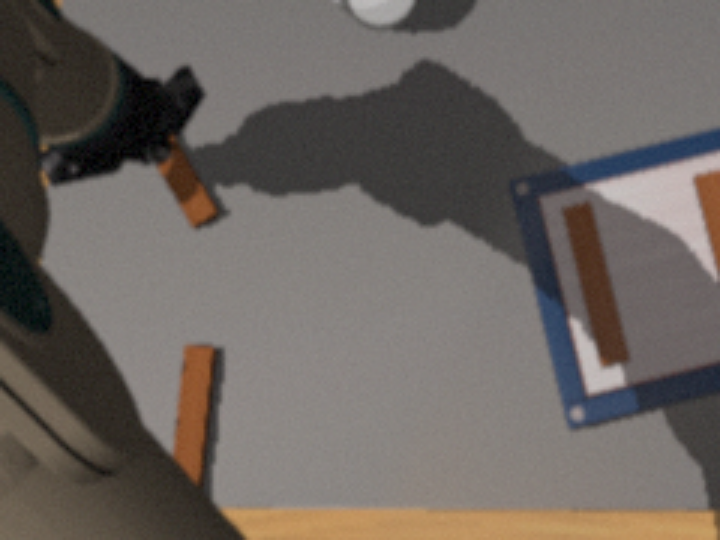

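View pics/s3.png

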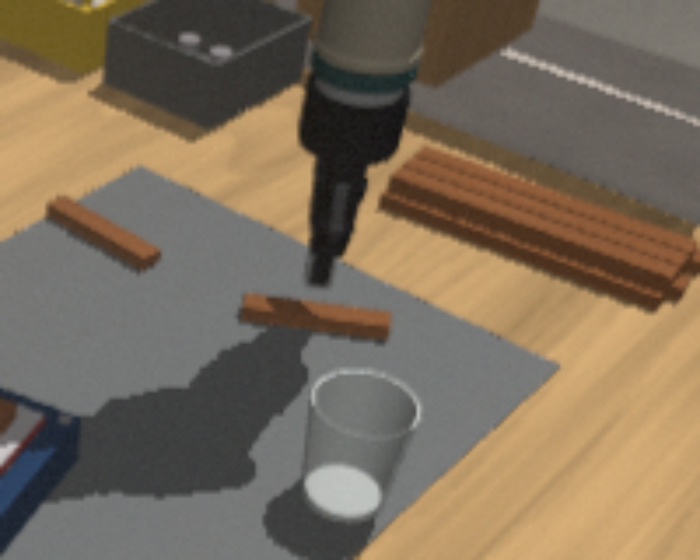

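```bash
python3 - <<'E'
from h import *
for n in("scene","top"):
    s,f,K,R,t=snap(n);P=cloud(s,K,R,t)
    m=(np.linalg.norm(P[...,:2]-[.5543,.35],axis=-1)<.12)&(s["range_z"]>0)&(f.max(-1)<60)&(P[...,2]<.12)
    for lo in np.arange(0,.12,.01):
        k=m&(P[...,2]>=lo)&(P[...,2]<lo+.01); 
        if k.sum(): print(n,lo.round(2),k.sum(),np.median(P[k],0).round(3),np.argwhere(k).mean(0).round()[::-1])
    print(proj([.5543,.3499,.0054],K,R,t))
E
```

```text
scene 0.0 5 [0.562 0.334 0.003] [368. 176.]
scene 0.04 1 [0.564 0.341 0.05 ] [371. 161.]
scene 0.05 13 [0.563 0.339 0.055] [371. 160.]
scene 0.06 17 [0.564 0.338 0.065] [371. 157.]
scene 0.07 14 [0.562 0.339 0.073] [372. 154.]
scene 0.08 3 [0.576 0.326 0.089] [373. 153.]
scene 0.09 16 [0.572 0.323 0.095] [372. 151.]
scene 0.1 18 [0.572 0.313 0.106] [372. 148.]
scene 0.11 30 [0.576 0.312 0.115] [374. 145.]
[[367.13682248 171.03176107]]
top 0.0 302 [0.561 0.276 0.003] [147. 201.]
top 0.01 5 [0.549 0.333 0.015] [123. 206.]
top 0.04 2 [0.552 0.338 0.049] [116. 200.]
top 0.05 10 [0.552 0.338 0.056] [115. 200.]
top 0.06 17 [0.547 0.338 0.065] [113. 200.]
top 0.07 11 [0.547 0.341 0.072] [112. 200.]
top 0.08 17 [0.546 0.344 0.087] [110. 199.]
top 0.09 64 [0.557 0.331 0.096] [111. 196.]
top 0.1 34 [0.556 0.329 0.104] [108. 197.]
top 0.11 58 [0.545 0.329 0.115] [107. 197.]
[[117.27035188 203.47038831]]
```

```bash
python3 - <<'E'
from h import *
st()
s,f,K,R,t=snap("scene")
for z in (.1,.12,.145): print(z,proj([.5495,.337,z],K,R,t))
for z in (.005,.03,.05): print(z,proj([.5543,.35,z],K,R,t))
im=cv2.resize(f[100:200,320:420,::-1],None,fx=6,fy=6,interpolation=cv2.INTER_NEAREST); cv2.imwrite("pics/s4.png",im)
print(env.tcp_to_grasp,[a for a in dir(env) if a[0]!='_'])
E
```

```text
t 4.65 p [0.5542 0.3499 0.0053] phi 32.6 z [ 0.  0. -1.] F [-0.57  0.12 -0.88] op -0.0001 q [-0.6   0.87 -0.01  1.63  0.02  0.64 -1.62]
0.1 [[368.9798136  144.18084487]]
0.12 [[370.28730025 137.84615745]]
0.145 [[371.96794702 129.70353363]]
0.005 [[367.13259866 171.12920572]]
0.03 [[368.64716886 164.05419504]]
0.05 [[369.89106866 158.24356675]]
0.0187 ['IKError', 'finish_job', 'observe', 'snapshot', 'tcp_to_grasp']
```

View pics/s4.png

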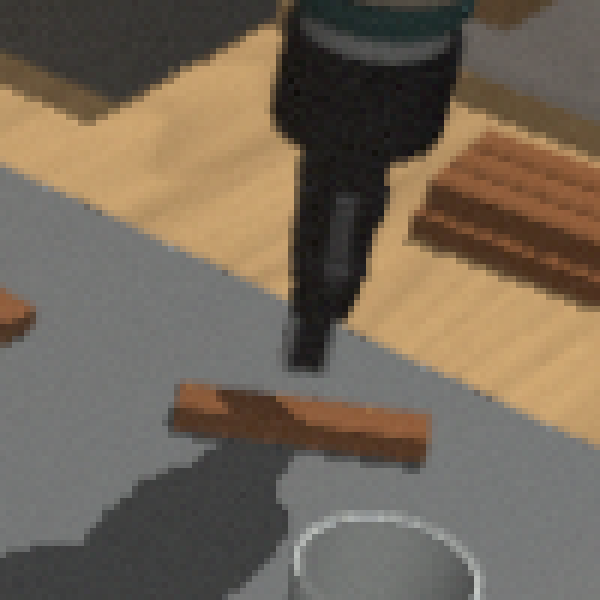

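```bash
python3 - <<'E'
from h import *
s,f,K,R,t=snap("top")
cv2.imwrite("pics/t4.png",cv2.resize(f[160:260,70:170,::-1],None,fx=6,fy=6,interpolation=cv2.INTER_NEAREST))
for z in (.005,.03,.05): print(z,(proj([.5543,.35,z],K,R,t)-[70,160])*6)
E
```

```text
0.005 [[283.68014788 261.0262476 ]]
0.03 [[263.67902691 247.9927691 ]]
0.05 [[247.07595163 237.17358427]]
```

View pics/t4.png

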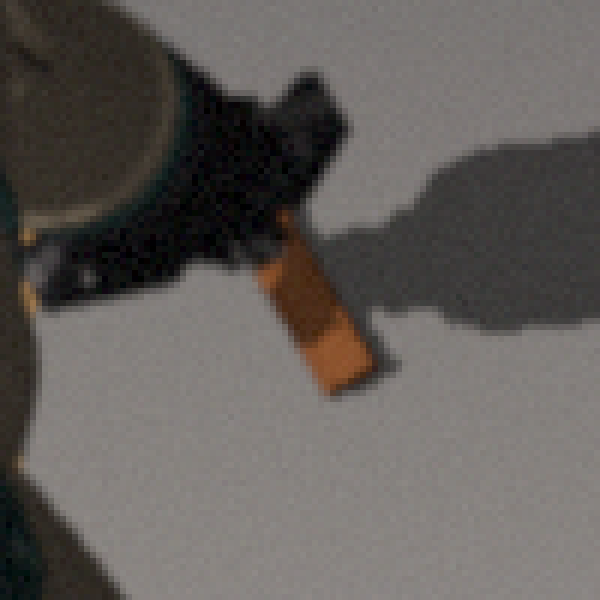

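```bash
python3 -m inch '[{"dx":0,"dy":0,"dz":0,"wx":0,"wy":0,"wz":0,"hand":0.6},{"dx":0,"dy":0,"dz":0,"wx":0,"wy":0,"wz":0,"hand":0.6},{"dx":0,"dy":0,"dz":0,"wx":0,"wy":0,"wz":0,"hand":0.6},{"dx":0,"dy":0,"dz":0,"wx":0,"wy":0,"wz":0,"hand":0.6},{"dx":0,"dy":0,"dz":0,"wx":0,"wy":0,"wz":0,"hand":0.6},{"dx":0,"dy":0,"dz":0.6,"wx":0,"wy":0,"wz":0,"hand":0.6},{"dx":0,"dy":0,"dz":1.2,"wx":0,"wy":0,"wz":0,"hand":0.6},{"dx":0,"dy":0,"dz":1.8,"wx":0,"wy":0,"wz":0,"hand":0.6},{"dx":0,"dy":0,"dz":2.4,"wx":0,"wy":0,"wz":0,"hand":0.6},{"dx":0,"dy":0,"dz":2.8,"wx":0,"wy":0,"wz":0,"hand":0.6}]'
python3 - <<'E'
from h import *
s,f,K,R,t=snap("scene")
st()
im=cv2.resize(f[100:200,320:420,::-1],None,fx=6,fy=6,interpolation=cv2.INTER_NEAREST); cv2.imwrite("pics/s5.png",im)
E
```

```text
time_s: 5.75
tool_pos: [0.5537, 0.3495, -0.0239]
tool_rot: [0.96, 0.281, -0.001, 0.0]
wrist_force: [0.6, 0.1, 0.7]
opening: 0.0514
t 5.8 p [ 0.5534  0.3493 -0.0243] phi 32.6 z [-0.001 -0.001 -1.   ] F [-0.61 -0.16 -0.67] op 0.0514 q [-0.6   0.91 -0.01  1.64  0.02  0.59 -1.62]
```

View pics/s5.png

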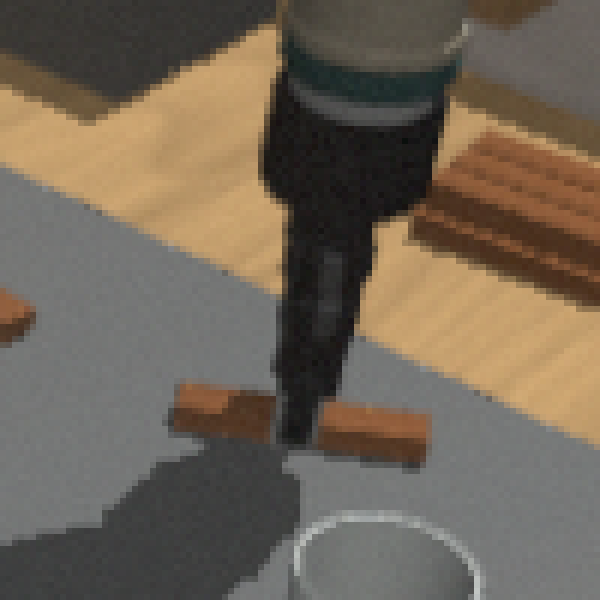

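```bash
python3 - <<'E'
from h import *
s,f,K,R,t=snap("scene")
for d in (.026,.034):
  for z in (.003,.01,.017): print(d,z,(proj([.5534+.54*d,.3493-.84*d,z],K,R,t)-[320,100])*6)
P=cloud(s,K,R,t)
for v in range(166,180): print(v,P[v,368:372].round(3)[:, :].tolist(),f[v,369])
E
```

```text
0.026 0.003 [[278.0476425  461.37736294]]
0.026 0.01 [[280.58632369 449.56952196]]
0.026 0.017 [[283.14597542 437.66414338]]
0.034 0.003 [[277.52561328 471.27467433]]
0.034 0.01 [[280.07565672 459.4448719 ]]
0.034 0.017 [[282.64687721 447.51682784]]
166 [[0.573, 0.312, 0.052], [0.575, 0.316, 0.051], [0.585, 0.302, 0.063], [0.586, 0.305, 0.061]] [27 28 26]
167 [[0.572, 0.316, 0.046], [0.574, 0.318, 0.045], [0.575, 0.322, 0.044], [0.579, 0.321, 0.047]] [26 25 27]
168 [[0.573, 0.315, 0.043], [0.574, 0.319, 0.042], [0.578, 0.318, 0.044], [0.579, 0.321, 0.044]] [25 26 24]
169 [[0.574, 0.315, 0.04], [0.576, 0.316, 0.041], [0.578, 0.318, 0.041], [0.581, 0.319, 0.042]] [27 29 27]
170 [[0.575, 0.314, 0.038], [0.576, 0.318, 0.037], [0.579, 0.318, 0.038], [0.58, 0.323, 0.036]] [30 32 30]
171 [[0.575, 0.315, 0.034], [0.577, 0.318, 0.034], [0.58, 0.317, 0.036], [0.582, 0.32, 0.035]] [30 26 28]
172 [[0.574, 0.319, 0.028], [0.576, 0.32, 0.029], [0.581, 0.316, 0.033], [0.581, 0.323, 0.03]] [26 26 28]
173 [[0.576, 0.316, 0.027], [0.577, 0.319, 0.027], [0.581, 0.318, 0.028], [0.579, 0.327, 0.023]] [32 35 33]
174 [[0.575, 0.319, 0.022], [0.578, 0.319, 0.023], [0.58, 0.32, 0.024], [0.58, 0.326, 0.021]] [52 54 53]
175 [[0.573, 0.324, 0.015], [0.577, 0.322, 0.018], [0.578, 0.326, 0.016], [0.579, 0.33, 0.015]] [93 96 96]
176 [[0.568, 0.335, 0.003], [0.569, 0.339, 0.001], [0.573, 0.337, 0.004], [0.574, 0.341, 0.003]] [115 119 117]
177 [[0.57, 0.332, 0.002], [0.573, 0.333, 0.002], [0.575, 0.335, 0.002], [0.578, 0.334, 0.005]] [119 120 120]
178 [[0.574, 0.326, 0.003], [0.575, 0.331, 0.001], [0.577, 0.332, 0.002], [1.001, -0.505, 0.674]] [115 116 115]
179 [[0.577, 0.321, 0.004], [0.577, 0.327, 0.001], [0.58, 0.328, 0.002], [0.582, 0.331, 0.002]] [95 95 95]
```

```bash
python3 -m inch '[{"dx":0,"dy":0,"dz":0.3,"wx":0,"wy":0,"wz":0,"hand":0.6},{"dx":0,"dy":0,"dz":0.6,"wx":0,"wy":0,"wz":0,"hand":0.6},{"dx":0,"dy":0,"dz":0.8,"wx":0,"wy":0,"wz":0,"hand":0.5},{"dx":0,"dy":0,"dz":0.8,"wx":0,"wy":0,"wz":0,"hand":0.4},{"dx":0,"dy":0,"dz":0.8,"wx":0,"wy":0,"wz":0,"hand":0.3},{"dx":0,"dy":0,"dz":0.8,"wx":0,"wy":0,"wz":0,"hand":0},{"dx":0,"dy":0,"dz":0.8,"wx":0,"wy":0,"wz":0,"hand":0},{"dx":0,"dy":0,"dz":0.8,"wx":0,"wy":0,"wz":0,"hand":0},{"dx":0,"dy":0,"dz":0.8,"wx":0,"wy":0,"wz":0,"hand":0},{"dx":0,"dy":0,"dz":0.8,"wx":0,"wy":0,"wz":0,"hand":0}]'
python3 - <<'E'
from h import *
st()
go(.555,.35,.100,32.6)
E
```

```text
time_s: 6.85
tool_pos: [0.5544, 0.35, -0.0305]
tool_rot: [0.96, 0.281, 0.0, -0.0]
wrist_force: [-1.0, 0.3, 4.0]
opening: 0.0201
t 6.85 p [ 0.5544  0.35   -0.0305] phi 32.6 z [ 0.001  0.    -1.   ] F [-0.96  0.27  3.96] op 0.0201 q [-0.6   0.92 -0.01  1.64  0.02  0.58 -1.62]
d(cm) [  0.06   0.03 -13.05] w(deg) [ 0. -0.  0.]
```

```bash
python3 -m inch '[{"dx":0,"dy":0,"dz":-2,"wx":0,"wy":0,"wz":0,"hand":0},{"dx":0,"dy":0,"dz":-6,"wx":0,"wy":0,"wz":0,"hand":0},{"dx":0,"dy":0,"dz":-10,"wx":0,"wy":0,"wz":-2,"hand":0},{"dx":-2,"dy":2.5,"dz":-13,"wx":0,"wy":0,"wz":-10,"hand":0},{"dx":-4.4,"dy":5.5,"dz":-13,"wx":0,"wy":0,"wz":-18,"hand":0},{"dx":-6.8,"dy":8.5,"dz":-13,"wx":0,"wy":0,"wz":-26,"hand":0},{"dx":-9.3,"dy":11.5,"dz":-13,"wx":0,"wy":0,"wz":-34,"hand":0},{"dx":-11.8,"dy":14.5,"dz":-13,"wx":0,"wy":0,"wz":-42,"hand":0},{"dx":-14.2,"dy":17.5,"dz":-13,"wx":0,"wy":0,"wz":-50,"hand":0},{"dx":-16.7,"dy":20.5,"dz":-13,"wx":0,"wy":0,"wz":-56,"hand":0}]'
python3 - <<'E'
from h import *
st()
go(.5125,-.0198,.1,104.4)
E
```

```text
time_s: 7.85
tool_pos: [0.5235, 0.0856, 0.0989]
tool_rot: [0.714, 0.701, -0.0, -0.0]
wrist_force: [1.2, -0.0, -0.3]
opening: 0.0199
t 7.85 p [0.5235 0.0856 0.0989] phi 88.9 z [-0.  0. -1.] F [ 1.21 -0.03 -0.3 ] op 0.0199 q [-0.    0.61 -0.32  1.94  0.31  0.64 -0.53]
d(cm) [-10.56  -0.91  -0.11] w(deg) [ -0.   -0.  -15.5]
```

```bash
python3 -m inch '[{"dx":-2,"dy":-0.2,"dz":0,"wx":0,"wy":0,"wz":-4,"hand":0},{"dx":-4.5,"dy":-0.4,"dz":0,"wx":0,"wy":0,"wz":-9,"hand":0},{"dx":-7,"dy":-0.6,"dz":0,"wx":0,"wy":0,"wz":-13,"hand":0},{"dx":-9.3,"dy":-0.8,"dz":0,"wx":0,"wy":0,"wz":-15.5,"hand":0},{"dx":-10.6,"dy":-0.9,"dz":0,"wx":0,"wy":0,"wz":-15.5,"hand":0},{"dx":-10.6,"dy":-0.9,"dz":0,"wx":0,"wy":0,"wz":-15.5,"hand":0},{"dx":-10.6,"dy":-0.9,"dz":1,"wx":0,"wy":0,"wz":-15.5,"hand":0},{"dx":-10.6,"dy":-0.9,"dz":2,"wx":0,"wy":0,"wz":-15.5,"hand":0},{"dx":-10.6,"dy":-0.9,"dz":3,"wx":0,"wy":0,"wz":-15.5,"hand":0},{"dx":-10.6,"dy":-0.9,"dz":3,"wx":0,"wy":0,"wz":-15.5,"hand":0}]'
python3 - <<'E'
from h import *
s,f,K,R,t=snap("top"); cv2.imwrite("pics/t6.png",cv2.resize(f[150:330,180:400,::-1],None,fx=3,fy=3))
s,f,K,R,t=snap("scene"); cv2.imwrite("pics/s6.png",cv2.resize(f[100:280,160:360,::-1],None,fx=3.3,fy=3.3))
st()
go(.5125,-.0198,.034,104.4)
E
```

```text
time_s: 8.85
tool_pos: [0.5111, -0.0176, 0.0673]
tool_rot: [0.614, 0.789, -0.001, -0.001]
wrist_force: [-0.2, -0.1, -0.2]
opening: 0.0202
t 8.95 p [ 0.5122 -0.0179  0.0685] phi 104.2 z [-0.001  0.    -1.   ] F [ 0.58 -0.46 -0.79] op 0.0201 q [ 0.23  0.65 -0.38  2.    0.43  0.57 -0.19]
d(cm) [-0.19 -0.01  3.45] w(deg) [-0.1 -0.  -0.2]
```

View pics/t6.png

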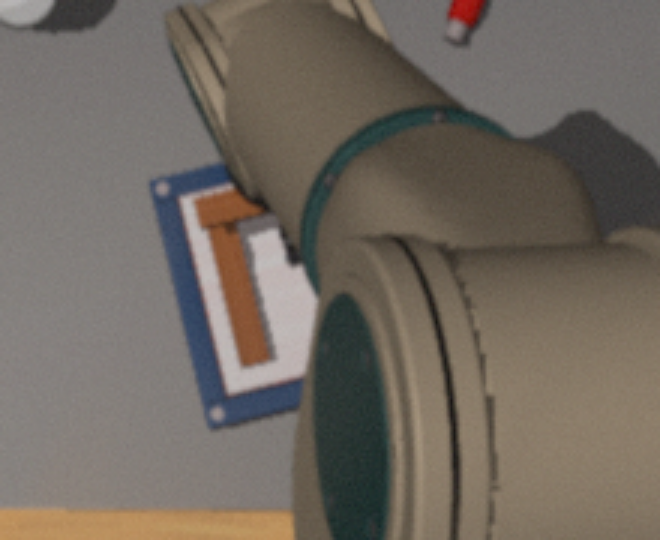

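View pics/s6.png

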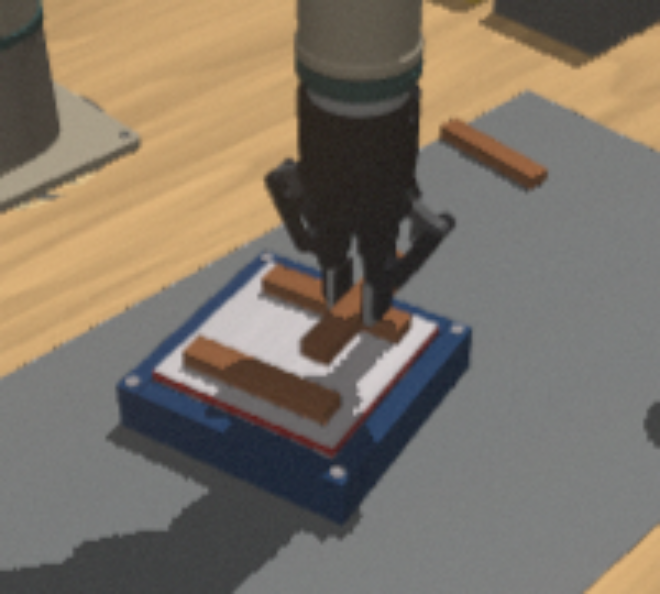

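```bash
python3 -m inch '[{"dx":-0.2,"dy":0,"dz":0.7,"wx":0,"wy":0,"wz":0,"hand":0},{"dx":-0.2,"dy":0,"dz":1.4,"wx":0,"wy":0,"wz":0,"hand":0},{"dx":-0.2,"dy":0,"dz":2.1,"wx":0,"wy":0,"wz":0,"hand":0},{"dx":-0.2,"dy":0,"dz":2.6,"wx":0,"wy":0,"wz":0,"hand":0},{"dx":-0.2,"dy":0,"dz":3,"wx":0,"wy":0,"wz":0,"hand":0},{"dx":-0.2,"dy":0,"dz":3.2,"wx":0,"wy":0,"wz":0,"hand":0},{"dx":-0.2,"dy":0,"dz":3.4,"wx":0,"wy":0,"wz":0,"hand":0},{"dx":-0.2,"dy":0,"dz":3.5,"wx":0,"wy":0,"wz":0,"hand":0},{"dx":-0.2,"dy":0,"dz":3.6,"wx":0,"wy":0,"wz":0,"hand":0},{"dx":-0.2,"dy":0,"dz":3.6,"wx":0,"wy":0,"wz":0,"hand":0}]'
python3 - <<'E'
from h import *
s,f,K,R,t=snap("scene"); cv2.imwrite("pics/s7.png",cv2.resize(f[160:260,190:310,::-1],None,fx=5,fy=5))
st()
E
```

```text
time_s: 9.95
tool_pos: [0.513, -0.0206, 0.0332]
tool_rot: [0.615, 0.789, 0.0, 0.0]
wrist_force: [-0.1, -0.2, -0.2]
opening: 0.0204
t 10.0 p [ 0.5131 -0.0206  0.0332] phi 104.1 z [ 0. -0. -1.] F [-0.27  0.26 -0.83] op 0.0203 q [ 0.2   0.71 -0.33  2.02  0.47  0.48 -0.22]
```

View pics/s7.png

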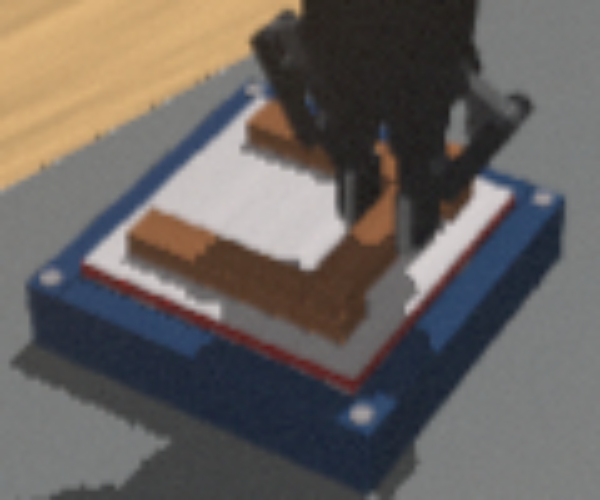

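```bash
python3 -m inch '[{"dx":0,"dy":0,"dz":0.1,"wx":0,"wy":0,"wz":0,"hand":0},{"dx":0,"dy":0,"dz":0.15,"wx":0,"wy":0,"wz":0,"hand":0},{"dx":0,"dy":0,"dz":0.15,"wx":0,"wy":0,"wz":0,"hand":0.3},{"dx":0,"dy":0,"dz":0.15,"wx":0,"wy":0,"wz":0,"hand":0.4},{"dx":0,"dy":0,"dz":0.15,"wx":0,"wy":0,"wz":0,"hand":0.5},{"dx":0,"dy":0,"dz":0.15,"wx":0,"wy":0,"wz":0,"hand":0.6},{"dx":0,"dy":0,"dz":0.1,"wx":0,"wy":0,"wz":0,"hand":0.6},{"dx":0,"dy":0,"dz":-1,"wx":0,"wy":0,"wz":0,"hand":0.6},{"dx":0,"dy":0,"dz":-4,"wx":0,"wy":0,"wz":0,"hand":0.6},{"dx":0,"dy":0,"dz":-8,"wx":0,"wy":0,"wz":0,"hand":0.6}]'
python3 - <<'E'
from h import *
st()
go(.45,.20,.10,160)
go(.349,.319,.06,176.3)
E
```

```text
time_s: 11.0
tool_pos: [0.5116, -0.0205, 0.1135]
tool_rot: [0.615, 0.789, -0.001, -0.001]
wrist_force: [2.2, -0.3, 0.1]
opening: 0.0518
t 11.0 p [ 0.5116 -0.0205  0.1135] phi 104.2 z [-0.003  0.    -1.   ] F [ 2.15 -0.33  0.1 ] op 0.0518 q [ 0.28  0.58 -0.43  1.97  0.38  0.67 -0.14]
d(cm) [22.88 -0.57  1.37] w(deg) [ -0.1  -0.1 -55.8]
d(cm) [36.89 -7.44  5.41] w(deg) [ -0.1  -0.2 -72.1]
```

```bash
python3 -m inch '[{"dx":3,"dy":-0.6,"dz":0,"wx":0,"wy":0,"wz":-6,"hand":0.6},{"dx":7,"dy":-1.4,"dz":0,"wx":0,"wy":0,"wz":-14,"hand":0.6},{"dx":11,"dy":-2.2,"dz":0,"wx":0,"wy":0,"wz":-22,"hand":0.6},{"dx":15,"dy":-3,"dz":0,"wx":0,"wy":0,"wz":-30,"hand":0.6},{"dx":19,"dy":-3.8,"dz":0,"wx":0,"wy":0,"wz":-38,"hand":0.6},{"dx":23,"dy":-4.6,"dz":1,"wx":0,"wy":0,"wz":-46,"hand":0.6},{"dx":27,"dy":-5.4,"dz":2,"wx":0,"wy":0,"wz":-54,"hand":0.6},{"dx":31,"dy":-6.2,"dz":3,"wx":0,"wy":0,"wz":-62,"hand":0.6},{"dx":34.5,"dy":-6.9,"dz":4,"wx":0,"wy":0,"wz":-69,"hand":0.6},{"dx":36.9,"dy":-7.4,"dz":5,"wx":0,"wy":0,"wz":-72.5,"hand":0.6}]'
python3 - <<'E'
from meas import *
cs,cal,s,f=rects("scene",brown,0)
st()
for c in cs:
    u,v=c.mean(0)
    if 100<v<260 and 190<u<350: print(u,v,len(c),np.round(world_rect(c,.017 if v<160 else .079,cal),1))
cv2.imwrite("pics/s8.png",cv2.resize(f[160:260,190:310,::-1],None,fx=5,fy=5))
s,f,K,R,t=snap("top"); cv2.imwrite("pics/t8.png",cv2.resize(f[150:330,80:360,::-1],None,fx=2.7,fy=2.7))
go(.350,.319,.06,176.8)
E
```

```text
time_s: 12.0
tool_pos: [0.35, 0.3222, 0.0637]
tool_rot: [0.026, 1.0, 0.001, 0.0]
wrist_force: [0.5, -0.8, -0.4]
opening: 0.0514
t 12.05 p [0.3477 0.326  0.0629] phi 177.3 z [-0.002  0.006 -1.   ] F [-2.93  3.59 -0.74] op 0.0516 q [-0.37  0.68 -0.65  2.1   0.74  0.6  -0.03]
251.30864197530863 202.22633744855966 243 [481.5 -37.  141.3 119.1 -75.8]
311.2 147.1625 80 [360.9 315.1 123.1  31.6  -2.6]
d(cm) [-0.13 -0.41  0.32] w(deg) [ 0.2 -0.1  0.2]
```

View pics/s8.png

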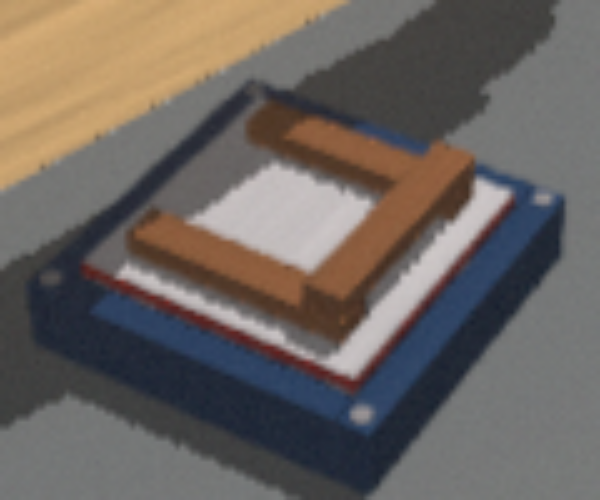

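View pics/t8.png

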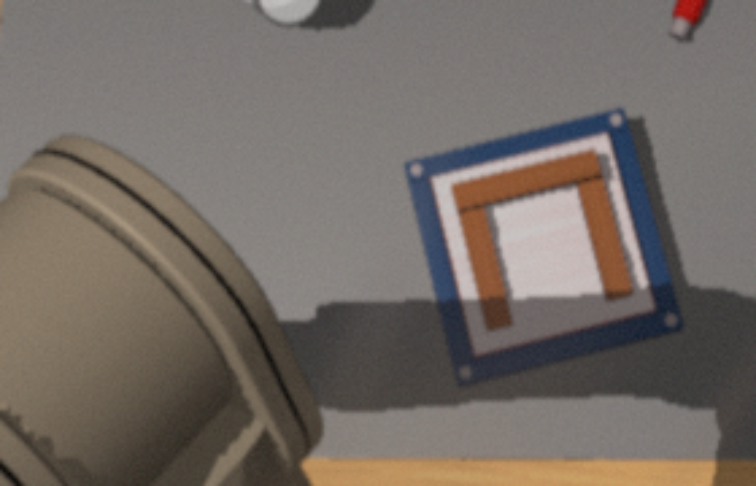

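```bash
python3 -m inch '[{"dx":0,"dy":0,"dz":1,"wx":0,"wy":0,"wz":0,"hand":0.6},{"dx":0,"dy":0,"dz":2,"wx":0,"wy":0,"wz":0,"hand":0.6},{"dx":0,"dy":0,"dz":3,"wx":0,"wy":0,"wz":0,"hand":0.6},{"dx":0,"dy":0,"dz":4,"wx":0,"wy":0,"wz":0,"hand":0.6},{"dx":0,"dy":0,"dz":5,"wx":0,"wy":0,"wz":0,"hand":0.6},{"dx":0,"dy":0,"dz":5.5,"wx":0,"wy":0,"wz":0,"hand":0.6},{"dx":0,"dy":0,"dz":6,"wx":0,"wy":0,"wz":0,"hand":0.6},{"dx":0,"dy":0,"dz":6,"wx":0,"wy":0,"wz":0,"hand":0.6},{"dx":0,"dy":0,"dz":6,"wx":0,"wy":0,"wz":0,"hand":0.6},{"dx":0,"dy":0,"dz":6,"wx":0,"wy":0,"wz":0,"hand":0.6}]'
python3 - <<'E'
from h import *
st()
go(.350,.319,-.029,176.8)
E
```

```text
time_s: 13.1
tool_pos: [0.3513, 0.3194, 0.0034]
tool_rot: [0.029, 1.0, 0.0, 0.0]
wrist_force: [-0.1, 0.3, 0.3]
opening: 0.0513
t 13.1 p [0.3513 0.3194 0.0034] phi 176.6 z [ 0.  0. -1.] F [-0.05  0.25  0.29] op 0.0513 q [-0.45  0.77 -0.51  2.13  0.88  0.46 -0.15]
d(cm) [ 0.13 -0.05  3.24] w(deg) [ 0.   0.  -0.2]
```

```bash
python3 -m inch '[{"dx":0.1,"dy":0,"dz":0.8,"wx":0,"wy":0,"wz":0,"hand":0.6},{"dx":0.1,"dy":0,"dz":1.6,"wx":0,"wy":0,"wz":0,"hand":0.6},{"dx":0.1,"dy":0,"dz":2.3,"wx":0,"wy":0,"wz":0,"hand":0.6},{"dx":0.1,"dy":0,"dz":2.8,"wx":0,"wy":0,"wz":0,"hand":0.6},{"dx":0.1,"dy":0,"dz":3.1,"wx":0,"wy":0,"wz":0,"hand":0.5},{"dx":0.1,"dy":0,"dz":3.2,"wx":0,"wy":0,"wz":0,"hand":0.3},{"dx":0.1,"dy":0,"dz":3.2,"wx":0,"wy":0,"wz":0,"hand":0},{"dx":0.1,"dy":0,"dz":3.2,"wx":0,"wy":0,"wz":0,"hand":0},{"dx":0.1,"dy":0,"dz":3.2,"wx":0,"wy":0,"wz":0,"hand":0},{"dx":0.1,"dy":0,"dz":3.2,"wx":0,"wy":0,"wz":0,"hand":0}]'
python3 - <<'E'
from h import *
st()
go(.4175,-.0442,.1,104.4)
E
```

```text
time_s: 14.1
tool_pos: [0.3502, 0.3192, -0.0288]
tool_rot: [0.029, 1.0, 0.0, 0.0]
wrist_force: [-0.4, -0.9, -0.6]
opening: 0.0202
t 14.1 p [ 0.3502  0.3192 -0.0288] phi 176.6 z [ 0.  0. -1.] F [-0.41 -0.86 -0.62] op 0.0202 q [-0.51  0.82 -0.43  2.14  0.96  0.38 -0.22]
d(cm) [ -8.86 -35.88 -12.88] w(deg) [ 0.   0.  72.2]
```

```bash
python3 -m inch '[{"dx":0,"dy":0,"dz":-2,"wx":0,"wy":0,"wz":0,"hand":0},{"dx":0,"dy":0,"dz":-6,"wx":0,"wy":0,"wz":0,"hand":0},{"dx":-1,"dy":-1,"dz":-10,"wx":0,"wy":0,"wz":4,"hand":0},{"dx":-3,"dy":-4,"dz":-13,"wx":0,"wy":0,"wz":12,"hand":0},{"dx":-5,"dy":-8,"dz":-13,"wx":0,"wy":0,"wz":20,"hand":0},{"dx":-7,"dy":-12,"dz":-13,"wx":0,"wy":0,"wz":28,"hand":0},{"dx":-9,"dy":-16,"dz":-13,"wx":0,"wy":0,"wz":36,"hand":0},{"dx":-10,"dy":-20,"dz":-13,"wx":0,"wy":0,"wz":44,"hand":0},{"dx":-10.5,"dy":-24,"dz":-13,"wx":0,"wy":0,"wz":52,"hand":0},{"dx":-10.5,"dy":-28,"dz":-13,"wx":0,"wy":0,"wz":60,"hand":0}]'
python3 - <<'E'
from h import *
st()
go(.4175,-.0442,.1,104.4)
E
```

```text
time_s: 15.1
tool_pos: [0.4392, 0.0318, 0.1013]
tool_rot: [0.528, 0.849, 0.0, 0.0]
wrist_force: [0.4, 0.3, -0.8]
opening: 0.02
t 15.1 p [0.4392 0.0318 0.1013] phi 116.3 z [ 0.001  0.    -1.   ] F [ 0.42  0.34 -0.79] op 0.02 q [ 0.2   0.53 -0.47  2.17  0.46  0.54 -0.16]
d(cm) [-5.85 -5.3   0.12] w(deg) [ 0.1  0.  11.9]
```

```bash
python3 -m inch '[{"dx":-2,"dy":-2,"dz":0,"wx":0,"wy":0,"wz":5,"hand":0},{"dx":-4,"dy":-3.6,"dz":0,"wx":0,"wy":0,"wz":10,"hand":0},{"dx":-5.4,"dy":-4.9,"dz":0,"wx":0,"wy":0,"wz":11.9,"hand":0},{"dx":-5.9,"dy":-5.3,"dz":0,"wx":0,"wy":0,"wz":11.9,"hand":0},{"dx":-5.9,"dy":-5.3,"dz":0.5,"wx":0,"wy":0,"wz":11.9,"hand":0},{"dx":-5.9,"dy":-5.3,"dz":1.5,"wx":0,"wy":0,"wz":11.9,"hand":0},{"dx":-5.9,"dy":-5.3,"dz":2.5,"wx":0,"wy":0,"wz":11.9,"hand":0},{"dx":-5.9,"dy":-5.3,"dz":3.5,"wx":0,"wy":0,"wz":11.9,"hand":0},{"dx":-5.9,"dy":-5.3,"dz":3.5,"wx":0,"wy":0,"wz":11.9,"hand":0},{"dx":-5.9,"dy":-5.3,"dz":3.5,"wx":0,"wy":0,"wz":11.9,"hand":0}]'
python3 - <<'E'
from h import *
s,f,K,R,t=snap("scene"); cv2.imwrite("pics/s9.png",cv2.resize(f[150:260,190:310,::-1],None,fx=5,fy=5))
st()
go(.4175,-.0442,.0335,104.4)
E
```

```text
time_s: 16.1
tool_pos: [0.4173, -0.0424, 0.0656]
tool_rot: [0.61, 0.792, -0.0, -0.001]
wrist_force: [-0.1, 0.4, -0.8]
opening: 0.02
t 16.15 p [ 0.4176 -0.0425  0.0659] phi 104.8 z [-0.  0. -1.] F [ 1.04 -0.66 -0.56] op 0.0198 q [ 0.28  0.57 -0.35  2.25  0.49  0.4  -0.21]
d(cm) [-0.16 -0.05  3.24] w(deg) [-0.  -0.   0.4]
```

View pics/s9.png

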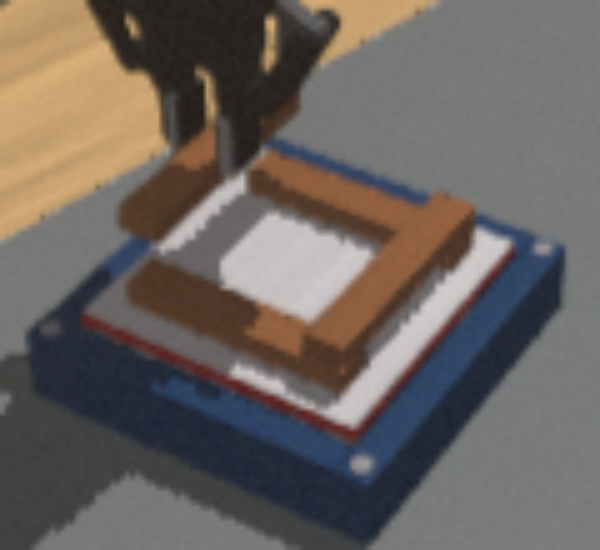

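```bash
python3 -m inch '[{"dx":-0.2,"dy":0,"dz":0.8,"wx":0,"wy":0,"wz":0.4,"hand":0},{"dx":-0.2,"dy":0,"dz":1.6,"wx":0,"wy":0,"wz":0.4,"hand":0},{"dx":-0.2,"dy":0,"dz":2.3,"wx":0,"wy":0,"wz":0.4,"hand":0},{"dx":-0.2,"dy":0,"dz":2.7,"wx":0,"wy":0,"wz":0.4,"hand":0},{"dx":-0.2,"dy":0,"dz":3,"wx":0,"wy":0,"wz":0.4,"hand":0},{"dx":-0.2,"dy":0,"dz":3.2,"wx":0,"wy":0,"wz":0.4,"hand":0},{"dx":-0.2,"dy":0,"dz":3.3,"wx":0,"wy":0,"wz":0.4,"hand":0},{"dx":-0.2,"dy":0,"dz":3.3,"wx":0,"wy":0,"wz":0.4,"hand":0},{"dx":-0.2,"dy":0,"dz":3.3,"wx":0,"wy":0,"wz":0.4,"hand":0},{"dx":-0.2,"dy":0,"dz":3.3,"wx":0,"wy":0,"wz":0.4,"hand":0}]'
python3 - <<'E'
from h import *
st()
s,f,K,R,t=snap("scene"); cv2.imwrite("pics/s10.png",cv2.resize(f[150:260,190:310,::-1],None,fx=5,fy=5))
E
```

```text
time_s: 17.15
tool_pos: [0.4182, -0.0449, 0.0332]
tool_rot: [0.613, 0.79, 0.0, 0.0]
wrist_force: [0.2, -0.1, -1.0]
opening: 0.0202
t 17.15 p [ 0.4182 -0.0449  0.0332] phi 104.3 z [ 0.  0. -1.] F [ 0.15 -0.09 -1.03] op 0.0202 q [ 0.23  0.63 -0.27  2.27  0.55  0.3  -0.27]
```

View pics/s10.png

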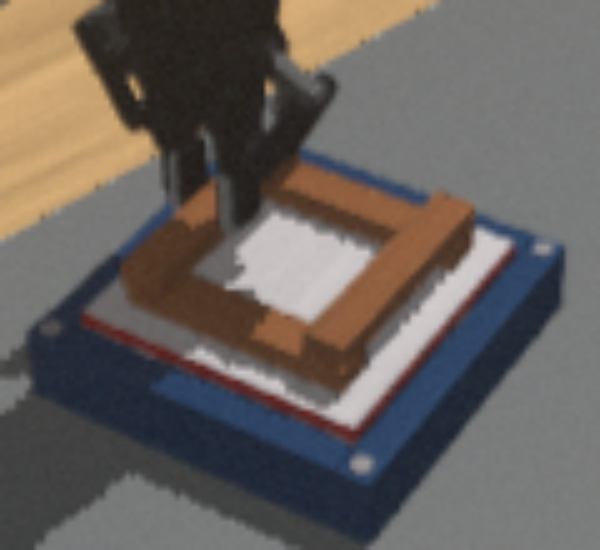

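Nearly in contact and flush. I'll lower another 1 mm, release and lift.

```bash
python3 -m inch '[{"dx":0,"dy":0,"dz":0.1,"wx":0,"wy":0,"wz":0,"hand":0},{"dx":0,"dy":0,"dz":0.1,"wx":0,"wy":0,"wz":0,"hand":0.3},{"dx":0,"dy":0,"dz":0.1,"wx":0,"wy":0,"wz":0,"hand":0.4},{"dx":0,"dy":0,"dz":0.1,"wx":0,"wy":0,"wz":0,"hand":0.5},{"dx":0,"dy":0,"dz":0.1,"wx":0,"wy":0,"wz":0,"hand":0.6},{"dx":0,"dy":0,"dz":0.1,"wx":0,"wy":0,"wz":0,"hand":0.6},{"dx":0,"dy":0,"dz":-1,"wx":0,"wy":0,"wz":0,"hand":0.6},{"dx":0,"dy":0,"dz":-4,"wx":0,"wy":0,"wz":0,"hand":0.6},{"dx":0,"dy":0,"dz":-8,"wx":0,"wy":0,"wz":0,"hand":0.6},{"dx":0,"dy":0,"dz":-9,"wx":0,"wy":0,"wz":0,"hand":0.6}]'
python3 - <<'E'
from h import *
st()
go(.4012,-.335,.08,-1.7)
E
```

```text
time_s: 18.2
tool_pos: [0.42, -0.0447, 0.1259]
tool_rot: [0.613, 0.79, 0.002, 0.002]
wrist_force: [1.3, -0.1, 0.4]
opening: 0.0513
t 18.2 p [ 0.42   -0.0447  0.1259] phi 104.3 z [ 0.005 -0.    -1.   ] F [ 1.32 -0.14  0.42] op 0.0513 q [ 0.39  0.46 -0.48  2.19  0.39  0.57 -0.13]
d(cm) [-27.65  -9.03   4.59] w(deg) [  0.3  -0.2 106. ]
```

```bash
python3 -m inch '[{"dx":-1.5,"dy":0.5,"dz":-1,"wx":0,"wy":0,"wz":8,"hand":0.6},{"dx":-4,"dy":1,"dz":-1,"wx":0,"wy":0,"wz":16,"hand":0.6},{"dx":-6.5,"dy":1,"dz":-1,"wx":0,"wy":0,"wz":24,"hand":0.6},{"dx":-9,"dy":0.5,"dz":-1,"wx":0,"wy":0,"wz":32,"hand":0.6},{"dx":-11.5,"dy":0,"dz":-1,"wx":0,"wy":0,"wz":40,"hand":0.6},{"dx":-14,"dy":-1.5,"dz":-1,"wx":0,"wy":0,"wz":48,"hand":0.6},{"dx":-16.5,"dy":-3,"dz":-1,"wx":0,"wy":0,"wz":56,"hand":0.6},{"dx":-19,"dy":-4.5,"dz":-1,"wx":0,"wy":0,"wz":64,"hand":0.6},{"dx":-21.5,"dy":-6,"dz":-1,"wx":0,"wy":0,"wz":72,"hand":0.6},{"dx":-24,"dy":-7.5,"dz":0,"wx":0,"wy":0,"wz":80,"hand":0.6}]'
python3 - <<'E'
from meas import *
st()
s,f,K,R,t=snap("scene"); cv2.imwrite("pics/s11.png",f[...,::-1])
s,f,K,R,t=snap("top"); cv2.imwrite("pics/t11.png",f[...,::-1])
go(.4012,-.335,.07,-1.5)
E
```

```text
time_s: 19.2
tool_pos: [0.4048, -0.2976, 0.1234]
tool_rot: [0.978, 0.208, 0.0, 0.001]
wrist_force: [0.8, 1.3, -0.4]
opening: 0.0512
t 19.2 p [ 0.4048 -0.2976  0.1234] phi 24.0 z [ 0.001 -0.001 -1.   ] F [ 0.75  1.26 -0.42] op 0.0512 q [ 0.64  0.52 -0.09  2.    0.08  0.62 -0.66]
d(cm) [-1.46  3.16  5.18] w(deg) [ 0.1  0.2 25.3]
```

View pics/s11.png

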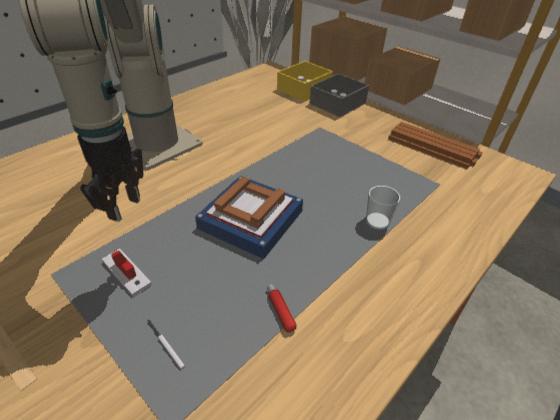

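View pics/t11.png

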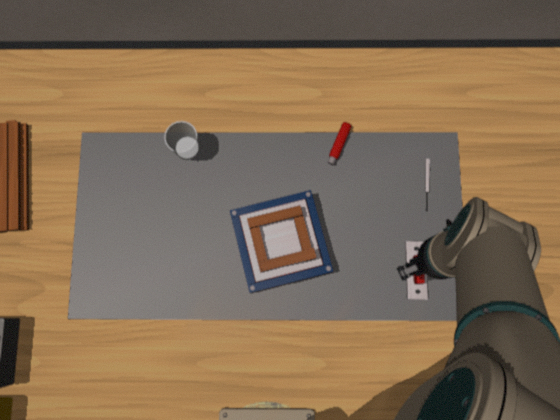

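```bash
python3 - <<'E'
from meas import *
cs,cal,s,f=rects("top",brown,0)
for c in cs:
    u,v=c.mean(0)
    if 200<u<350 and 180<v<300: print(np.round(world_rect(c,.079,cal),1), proj([.465,-.032,.079],*cal))
E
python3 -m inch '[{"dx":-0.8,"dy":1.5,"dz":0,"wx":0,"wy":0,"wz":8,"hand":0.6},{"dx":-1.5,"dy":3.2,"dz":0,"wx":0,"wy":0,"wz":16,"hand":0.6},{"dx":-1.5,"dy":3.2,"dz":0.5,"wx":0,"wy":0,"wz":24,"hand":0.6},{"dx":-1.5,"dy":3.2,"dz":1.5,"wx":0,"wy":0,"wz":25.3,"hand":0.6},{"dx":-1.5,"dy":3.2,"dz":3,"wx":0,"wy":0,"wz":25.3,"hand":0.6},{"dx":-1.5,"dy":3.2,"dz":4.5,"wx":0,"wy":0,"wz":25.3,"hand":0.6},{"dx":-1.5,"dy":3.2,"dz":5.2,"wx":0,"wy":0,"wz":25.3,"hand":0.6},{"dx":-1.5,"dy":3.2,"dz":5.2,"wx":0,"wy":0,"wz":25.3,"hand":0.6},{"dx":-1.5,"dy":3.2,"dz":5.2,"wx":0,"wy":0,"wz":25.3,"hand":0.6},{"dx":-1.5,"dy":3.2,"dz":5.2,"wx":0,"wy":0,"wz":25.3,"hand":0.6}]'
python3 - <<'E'
from h import *
st()
s,f,K,R,t=snap("scene"); cv2.imwrite("pics/s12.png",cv2.resize(f[170:310,70:210,::-1],None,fx=4.2,fy=4.2))
go(.4012,-.335,-.0125,-1.5)
print((proj([[.4012,-.335,.047]],K,R,t)-[70,170])*4.2)
E
```

```text
[464.7 -33.2 122.1 118.5 -75.6] [[280.81015842 237.64053804]]
time_s: 20.35
tool_pos: [0.4048, -0.3314, 0.0716]
tool_rot: [1.0, -0.008, 0.0, 0.0]
wrist_force: [-0.0, -0.4, 0.4]
opening: 0.0513
t 20.35 p [ 0.4048 -0.3314  0.0716] phi -0.9 z [ 0.001 -0.001 -1.   ] F [-0.02 -0.4   0.38] op 0.0513 q [ 0.62  0.63  0.03  1.98 -0.03  0.53 -0.93]
d(cm) [-0.37  0.35  8.42] w(deg) [ 0.  -0.1  0.6]
[[211.62676262 374.000076  ]]
```

View pics/s12.png

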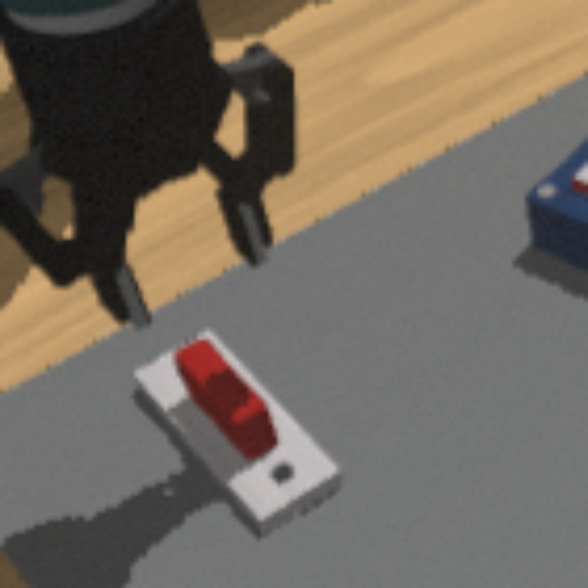

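```bash
python3 - <<'E'
from meas import *
s,f,K,R,t=snap("scene")
hsv=cv2.cvtColor(f,cv2.COLOR_RGB2HSV)
m=(((hsv[...,0]<8)|(hsv[...,0]>172))&(hsv[...,1]>150)).astype(np.uint8); m[:, :100]=0; m[:,150:]=0; m[:240]=0; m[300:]=0
P=cloud(s,K,R,t); k=(m>0)&(P[...,2]>.043); q=P[k]; print(len(q),q.mean(0).round(4),q.min(0).round(3),q.max(0).round(3))
m2=((hsv[...,2]>150)&(hsv[...,1]<40)); m2[:, :95]=0; m2[:,155:]=0; m2[:240]=0;m2[300:]=0
k=(m2|(m>0))&(P[...,2]>.009); print("bar xy",cv2.minAreaRect((P[k][:,:2]*1000).astype(np.float32)))
c=np.argwhere(m2|(m>0))[:,::-1]; hull=cv2.convexHull(c.astype(np.int32))[:,0]
print("bar hull at .015",world_rect(hull,.015,(K,R,t)))
s,f,K,R,t=snap("scene")
E
```

```text
198 [ 0.4096 -0.336   0.0488] [ 0.372 -0.505  0.043] [ 1.001 -0.326  0.674]
bar xy ((672.9249267578125, -396.14959716796875), (66.25787353515625, 688.3529663085938), 77.07945251464844)
bar hull at .015 (403.7336120605469, -333.8590393066406, 130.59812927246094, 43.6677131652832, -0.7713394165039062)
```

```bash
python3 -m inch '[{"dx":-0.1,"dy":0.3,"dz":1,"wx":0,"wy":0,"wz":0,"hand":0.6},{"dx":-0.1,"dy":0.3,"dz":2.2,"wx":0,"wy":0,"wz":0,"hand":0.6},{"dx":-0.1,"dy":0.3,"dz":3.6,"wx":0,"wy":0,"wz":0,"hand":0.6},{"dx":-0.1,"dy":0.3,"dz":5,"wx":0,"wy":0,"wz":0,"hand":0.6},{"dx":-0.1,"dy":0.3,"dz":6.4,"wx":0,"wy":0,"wz":0,"hand":0.6},{"dx":-0.1,"dy":0.3,"dz":7.4,"wx":0,"wy":0,"wz":0,"hand":0.6},{"dx":-0.1,"dy":0.3,"dz":8,"wx":0,"wy":0,"wz":0,"hand":0.6},{"dx":-0.1,"dy":0.3,"dz":8.3,"wx":0,"wy":0,"wz":0,"hand":0.6},{"dx":-0.1,"dy":0.3,"dz":8.3,"wx":0,"wy":0,"wz":0,"hand":0.6},{"dx":-0.1,"dy":0.3,"dz":8.3,"wx":0,"wy":0,"wz":0,"hand":0.6}]'
python3 - <<'E'
from h import *
st()
s,f,K,R,t=snap("scene"); cv2.imwrite("pics/s13.png",cv2.resize(f[170:310,70:210,::-1],None,fx=4.2,fy=4.2))
E
```

```text
time_s: 21.5
tool_pos: [0.4036, -0.3345, -0.0116]
tool_rot: [1.0, -0.008, 0.0, 0.0]
wrist_force: [-0.1, 0.4, -0.1]
opening: 0.0515
t 21.5 p [ 0.4036 -0.3345 -0.0116] phi -1.0 z [ 0.001 -0.    -1.   ] F [-0.15  0.4  -0.15] op 0.0515 q [ 0.63  0.78  0.02  2.01 -0.03  0.35 -0.92]
```

View pics/s13.png

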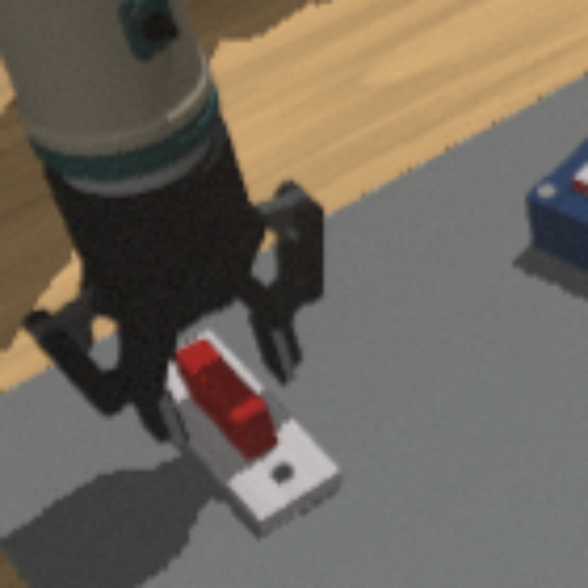

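```bash
python3 -m inch '[{"dx":0,"dy":0,"dz":0.1,"wx":0,"wy":0,"wz":0,"hand":0.5},{"dx":0,"dy":0,"dz":0.2,"wx":0,"wy":0,"wz":0,"hand":0.35},{"dx":0,"dy":0,"dz":0.2,"wx":0,"wy":0,"wz":0,"hand":0.2},{"dx":0,"dy":0,"dz":0.2,"wx":0,"wy":0,"wz":0,"hand":0},{"dx":0,"dy":0,"dz":0.2,"wx":0,"wy":0,"wz":0,"hand":0},{"dx":0,"dy":0,"dz":0.2,"wx":0,"wy":0,"wz":0,"hand":0},{"dx":0,"dy":0,"dz":0.2,"wx":0,"wy":0,"wz":0,"hand":0},{"dx":0,"dy":0,"dz":-2,"wx":0,"wy":0,"wz":0,"hand":0},{"dx":0,"dy":0,"dz":-6,"wx":0,"wy":0,"wz":0,"hand":0},{"dx":0,"dy":0,"dz":-10,"wx":0,"wy":0,"wz":0,"hand":0}]'
python3 - <<'E'
from h import *
st()
go(.465,-.0325,.12,14.4)
s,f,K,R,t=snap("scene"); cv2.imwrite("pics/s14.png",cv2.resize(f[130:310,50:230,::-1],None,fx=3.3,fy=3.3))
E
```

```text
time_s: 22.55
tool_pos: [0.4023, -0.3334, 0.0881]
tool_rot: [1.0, -0.008, -0.001, -0.001]
wrist_force: [1.6, -0.7, -2.4]
opening: 0.017
t 22.55 p [ 0.4023 -0.3334  0.0881] phi -1.0 z [-0.003  0.002 -1.   ] F [ 1.64 -0.7  -2.43] op 0.017 q [ 0.62  0.6   0.03  1.97 -0.03  0.57 -0.92]
d(cm) [  5.76 -30.19  -3.15] w(deg) [ -0.1   0.1 -15.4]
```

View pics/s14.png

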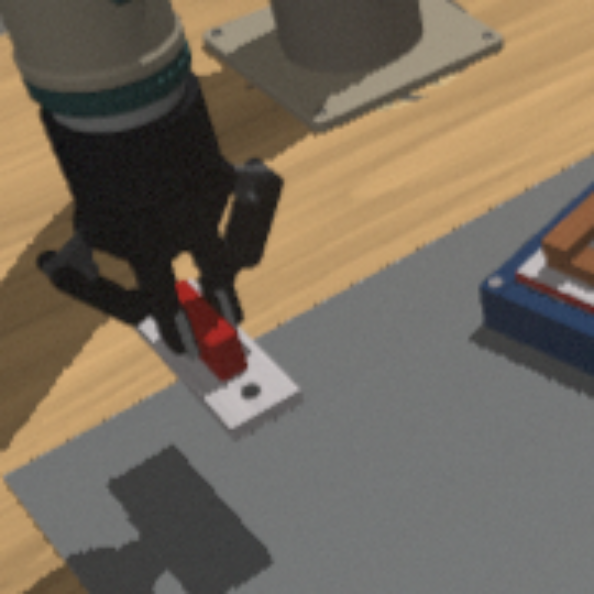

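```bash
python3 -m inch '[{"dx":0.5,"dy":-1.5,"dz":-1.5,"wx":0,"wy":0,"wz":-1,"hand":0},{"dx":1.1,"dy":-4.5,"dz":-3,"wx":0,"wy":0,"wz":-3,"hand":0},{"dx":1.8,"dy":-8.5,"dz":-3.2,"wx":0,"wy":0,"wz":-5,"hand":0},{"dx":2.6,"dy":-12.5,"dz":-3.2,"wx":0,"wy":0,"wz":-7,"hand":0},{"dx":3.4,"dy":-16.5,"dz":-3.2,"wx":0,"wy":0,"wz":-9,"hand":0},{"dx":4.1,"dy":-20.5,"dz":-3.2,"wx":0,"wy":0,"wz":-11,"hand":0},{"dx":4.8,"dy":-24.5,"dz":-3.2,"wx":0,"wy":0,"wz":-13,"hand":0},{"dx":5.4,"dy":-27.5,"dz":-3.2,"wx":0,"wy":0,"wz":-15,"hand":0},{"dx":5.7,"dy":-29.5,"dz":-3.2,"wx":0,"wy":0,"wz":-15.4,"hand":0},{"dx":5.8,"dy":-30.2,"dz":-3.2,"wx":0,"wy":0,"wz":-15.4,"hand":0}]'
python3 - <<'E'
from h import *
s,f,K,R,t=snap("scene"); s,f,K,R,t=snap("top")
cv2.imwrite("pics/t15.png",cv2.resize(f[150:330,180:400,::-1],None,fx=3,fy=3))
st()
go(.465,-.0325,.07,14.4)
E
```

```text
time_s: 23.6
tool_pos: [0.4657, -0.0296, 0.1194]
tool_rot: [0.992, 0.128, -0.001, -0.001]
wrist_force: [0.1, 0.6, -1.9]
opening: 0.0169
t 23.7 p [ 0.4657 -0.032   0.1196] phi 14.6 z [-0.002  0.    -1.   ] F [ 0.81  0.12 -2.69] op 0.0167 q [ 0.01  0.49 -0.01  2.09  0.01  0.56 -1.31]
d(cm) [-0.07  0.03  4.96] w(deg) [-0.   0.1  0.2]
```

View pics/t15.png

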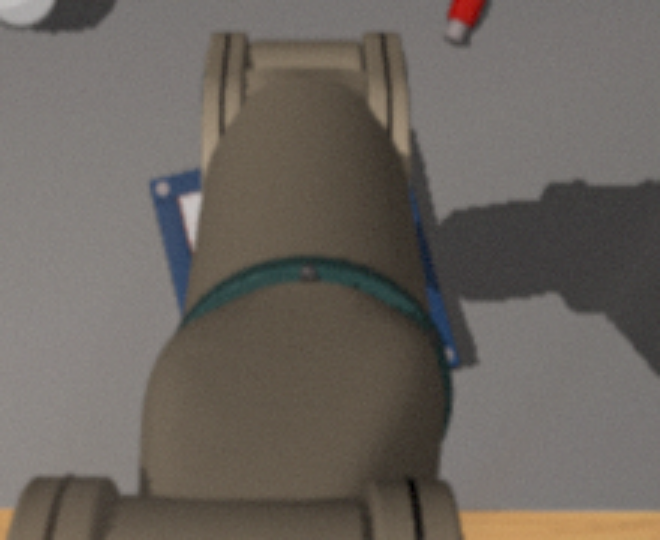

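Top view is blocked by the arm. I'll lower to about 6 mm above contact and check with the scene camera.

```bash
python3 -m inch '[{"dx":-0.1,"dy":0,"dz":1,"wx":0,"wy":0,"wz":0.2,"hand":0},{"dx":-0.1,"dy":0,"dz":2,"wx":0,"wy":0,"wz":0.2,"hand":0},{"dx":-0.1,"dy":0,"dz":3,"wx":0,"wy":0,"wz":0.2,"hand":0},{"dx":-0.1,"dy":0,"dz":4,"wx":0,"wy":0,"wz":0.2,"hand":0},{"dx":-0.1,"dy":0,"dz":4.6,"wx":0,"wy":0,"wz":0.2,"hand":0},{"dx":-0.1,"dy":0,"dz":5,"wx":0,"wy":0,"wz":0.2,"hand":0},{"dx":-0.1,"dy":0,"dz":5.1,"wx":0,"wy":0,"wz":0.2,"hand":0},{"dx":-0.1,"dy":0,"dz":5.1,"wx":0,"wy":0,"wz":0.2,"hand":0},{"dx":-0.1,"dy":0,"dz":5.1,"wx":0,"wy":0,"wz":0.2,"hand":0},{"dx":-0.1,"dy":0,"dz":5.1,"wx":0,"wy":0,"wz":0.2,"hand":0}]'
python3 - <<'E'
from h import *
s,f,K,R,t=snap("scene")
cv2.imwrite("pics/s16.png",cv2.resize(f[140:270,180:320,::-1],None,fx=5,fy=4.5))
st()
E
```

```text
time_s: 24.7
tool_pos: [0.4657, -0.0335, 0.0694]
tool_rot: [0.992, 0.124, 0.0, 0.0]
wrist_force: [-0.4, -0.4, -1.9]
opening: 0.0165
t 24.75 p [ 0.4657 -0.0335  0.0694] phi 14.2 z [ 0.001 -0.    -1.   ] F [-0.14  0.85 -2.39] op 0.0169 q [ 0.02  0.58 -0.01  2.13  0.01  0.43 -1.32]
```

View pics/s16.png

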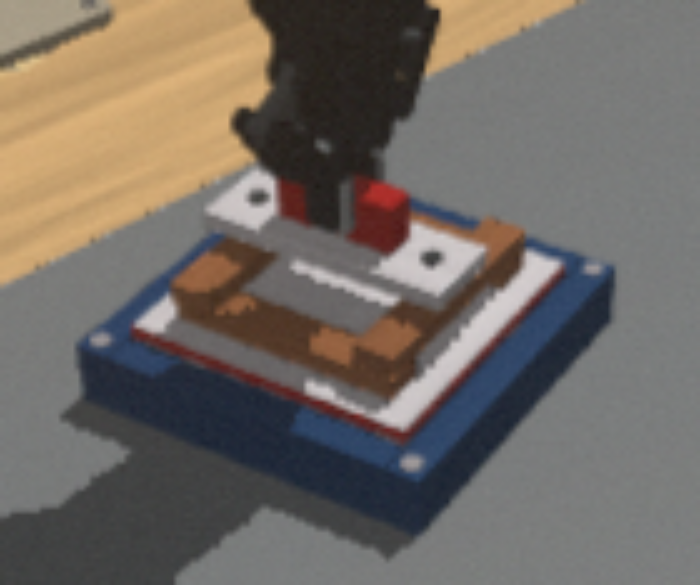

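```bash
python3 -m inch '[{"dx":0,"dy":0,"dz":0.1,"wx":0,"wy":0,"wz":0,"hand":0},{"dx":0,"dy":0,"dz":0.2,"wx":0,"wy":0,"wz":0,"hand":0},{"dx":0,"dy":0,"dz":0.3,"wx":0,"wy":0,"wz":0,"hand":0},{"dx":0,"dy":0,"dz":0.4,"wx":0,"wy":0,"wz":0,"hand":0},{"dx":0,"dy":0,"dz":0.5,"wx":0,"wy":0,"wz":0,"hand":0},{"dx":0,"dy":0,"dz":0.55,"wx":0,"wy":0,"wz":0,"hand":0},{"dx":0,"dy":0,"dz":0.6,"wx":0,"wy":0,"wz":0,"hand":0},{"dx":0,"dy":0,"dz":0.65,"wx":0,"wy":0,"wz":0,"hand":0},{"dx":0,"dy":0,"dz":0.7,"wx":0,"wy":0,"wz":0,"hand":0},{"dx":0,"dy":0,"dz":0.7,"wx":0,"wy":0,"wz":0,"hand":0}]'
cat > fz.py <<'E'
from h import *
st(); F=[];z=[]
for i in range(4):
    s,f,K,R,t=snap("scene"); o=env.observe(); F.append(o["wrist_force"]); z.append(o["tool_pos"][2])
print("meanF",np.mean(F,0).round(2),"z",np.mean(z).round(4))
E
python3 fz.py
```

```text
time_s: 25.75
tool_pos: [0.4655, -0.0336, 0.0623]
tool_rot: [0.992, 0.124, 0.0, 0.0]
wrist_force: [-1.3, 0.1, 1.7]
opening: 0.017
t 25.75 p [ 0.4655 -0.0336  0.0623] phi 14.2 z [ 0. -0. -1.] F [-1.26  0.09  1.73] op 0.017 q [ 0.02  0.59 -0.01  2.14  0.01  0.41 -1.32]
meanF [-0.69  0.01  1.92] z 0.0623
```

```bash
python3 -m inch '[{"dx":0,"dy":0,"dz":0.1,"wx":0,"wy":0,"wz":0,"hand":0},{"dx":0,"dy":0,"dz":0.15,"wx":0,"wy":0,"wz":0,"hand":0},{"dx":0,"dy":0,"dz":0.2,"wx":0,"wy":0,"wz":0,"hand":0},{"dx":0,"dy":0,"dz":0.25,"wx":0,"wy":0,"wz":0,"hand":0},{"dx":0,"dy":0,"dz":0.3,"wx":0,"wy":0,"wz":0,"hand":0},{"dx":0,"dy":0,"dz":0.35,"wx":0,"wy":0,"wz":0,"hand":0},{"dx":0,"dy":0,"dz":0.4,"wx":0,"wy":0,"wz":0,"hand":0},{"dx":0,"dy":0,"dz":0.45,"wx":0,"wy":0,"wz":0,"hand":0},{"dx":0,"dy":0,"dz":0.5,"wx":0,"wy":0,"wz":0,"hand":0},{"dx":0,"dy":0,"dz":0.5,"wx":0,"wy":0,"wz":0,"hand":0}]'
python3 fz.py
```

```text
time_s: 26.95
tool_pos: [0.4655, -0.0336, 0.0572]
tool_rot: [0.992, 0.124, 0.0, 0.0]
wrist_force: [-0.8, 0.6, 6.5]
opening: 0.0168
t 26.95 p [ 0.4655 -0.0336  0.0572] phi 14.2 z [ 0. -0. -1.] F [-0.81  0.62  6.54] op 0.0168 q [ 0.02  0.6  -0.01  2.14  0.01  0.4  -1.32]
meanF [-1.38 -0.24  6.85] z 0.0572
```

```bash
python3 -m inch '[{"dx":0,"dy":0,"dz":0.05,"wx":0,"wy":0,"wz":0,"hand":0},{"dx":0,"dy":0,"dz":0.1,"wx":0,"wy":0,"wz":0,"hand":0},{"dx":0,"dy":0,"dz":0.15,"wx":0,"wy":0,"wz":0,"hand":0},{"dx":0,"dy":0,"dz":0.2,"wx":0,"wy":0,"wz":0,"hand":0},{"dx":0,"dy":0,"dz":0.25,"wx":0,"wy":0,"wz":0,"hand":0},{"dx":0,"dy":0,"dz":0.27,"wx":0,"wy":0,"wz":0,"hand":0},{"dx":0,"dy":0,"dz":0.27,"wx":0,"wy":0,"wz":0,"hand":0},{"dx":0,"dy":0,"dz":0.27,"wx":0,"wy":0,"wz":0,"hand":0},{"dx":0,"dy":0,"dz":0.27,"wx":0,"wy":0,"wz":0,"hand":0},{"dx":0,"dy":0,"dz":0.27,"wx":0,"wy":0,"wz":0,"hand":0}]'
python3 fz.py
python3 - <<'E'
from h import *
s,f,K,R,t=snap("scene"); P=cloud(s,K,R,t)
cv2.imwrite("pics/s17.png",cv2.resize(f[140:270,180:320,::-1],None,fx=5,fy=4.5))
c=np.array([.465,-.0325]); a=np.radians(14.4); Q=(P[...,:2]-c)@np.array([[np.cos(a),-np.sin(a)],[np.sin(a),np.cos(a)]])
z=P[...,2]; ok=s["range_z"]>0
def md(m): m&=ok; return m.sum(),np.median(z[m]).round(4),np.mean(z[m]).round(4)
X,Y=abs(Q[...,0]),abs(Q[...,1])
zz=(z>.03)&(z<.06)
print("rim",md(zz&(np.maximum(X,Y)>.080)&(np.maximum(X,Y)<.091)))
print("plate",md(zz&(np.maximum(X,Y)>.062)&(np.maximum(X,Y)<.072)),md(zz&(np.maximum(X,Y)<.035)))
m=(z>.085)&(z<.094)
print("x,y bar flange", md((z>.07)&(z<.095)&(Y<.02)&(X>.04)&(X<.06)))
E
```

```text
time_s: 28.15
tool_pos: [0.4655, -0.0336, 0.0547]
tool_rot: [0.992, 0.124, 0.0, 0.0]
wrist_force: [-1.8, -0.2, 8.5]
opening: 0.0168
t 28.15 p [ 0.4655 -0.0336  0.0547] phi 14.2 z [ 0.  0. -1.] F [-1.8  -0.17  8.46] op 0.0168 q [ 0.02  0.61 -0.01  2.14  0.01  0.39 -1.32]
meanF [-2.4   0.53  8.43] z 0.0547
rim (np.int64(729), np.float64(0.0421), np.float64(0.042))
plate (np.int64(409), np.float64(0.0427), np.float64(0.0435)) (np.int64(181), np.float64(0.0427), np.float64(0.0426))
x,y bar flange (np.int64(165), np.float64(0.0827), np.float64(0.0829))
```

View pics/s17.png

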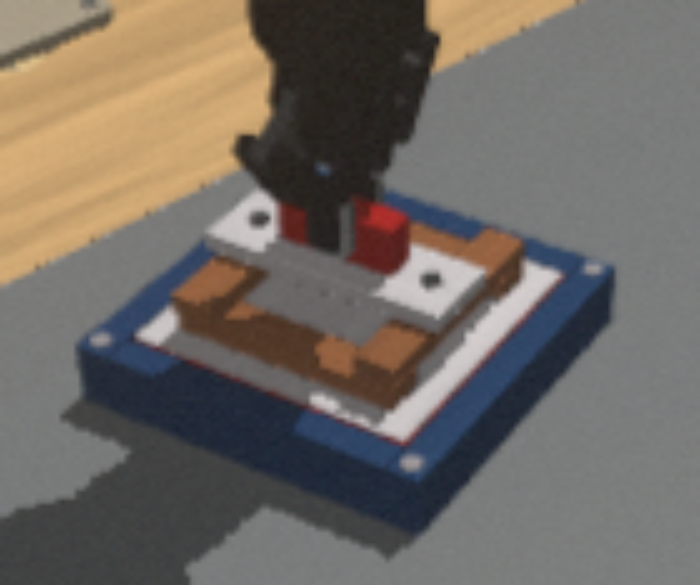

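The plate reads about 0.6 mm above the rim by depth, and the force is 8.4 N. I'll press another 0.4 mm.

```bash
python3 -m inch '[{"dx":0,"dy":0,"dz":0.02,"wx":0,"wy":0,"wz":0,"hand":0},{"dx":0,"dy":0,"dz":0.04,"wx":0,"wy":0,"wz":0,"hand":0},{"dx":0,"dy":0,"dz":0.04,"wx":0,"wy":0,"wz":0,"hand":0},{"dx":0,"dy":0,"dz":0.04,"wx":0,"wy":0,"wz":0,"hand":0},{"dx":0,"dy":0,"dz":0.04,"wx":0,"wy":0,"wz":0,"hand":0},{"dx":0,"dy":0,"dz":0.04,"wx":0,"wy":0,"wz":0,"hand":0},{"dx":0,"dy":0,"dz":0.04,"wx":0,"wy":0,"wz":0,"hand":0},{"dx":0,"dy":0,"dz":0.04,"wx":0,"wy":0,"wz":0,"hand":0},{"dx":0,"dy":0,"dz":0.04,"wx":0,"wy":0,"wz":0,"hand":0},{"dx":0,"dy":0,"dz":0.04,"wx":0,"wy":0,"wz":0,"hand":0}]'
python3 fz.py
python3 - <<'E'
from h import *
print(env.finish_job())
E
```

```text
time_s: 29.4
tool_pos: [0.4654, -0.0336, 0.0544]
tool_rot: [0.992, 0.124, 0.0, 0.0]
wrist_force: [-2.4, 0.1, 9.1]
opening: 0.017
t 29.4 p [ 0.4654 -0.0336  0.0544] phi 14.2 z [ 0.  0. -1.] F [-2.36  0.14  9.13] op 0.017 q [ 0.02  0.61 -0.01  2.14  0.01  0.39 -1.32]
meanF [-2.08 -0.03  8.91] z 0.0544
the job is handed in; nothing more can be done
None
```

The lattice is built, and I handed the job in at about 29.6 s with the bar still gripped and pressed. No verdict was reported.

**What was done:** I laid both loose slats across the lower pair, one over each end. I then set the bar centrally on top along the press's x and pushed it down to level.

**Last checks:**
- **Press depth:** the average push was 8.9 N, with 7.9 mm of tool travel since the bar touched, so the plate should be about level.
- **Plate against rim:** depth readings put the plate about 0.6 mm above the rim. I took these before the final 0.3 mm of travel and did not repeat them.
- **Square:** before the bar went on, the top camera measured it at 122 × 119 mm, with its centre within about 1 mm of the press centre and its angle matching. The last picture, just before that final press, shows the bar flat on both upper slats.
- **Bystanders:** the cup, scribing tool and file handle looked undisturbed in the pictures before the bar was picked up. I did not measure them again at the end.

**What failed or disagreed:**
- **Missed grasp:** the first grasp closed on air. The reported TCP height was about 34 mm lower than the real fingertips; both cameras and the touch on the mat showed it. I corrected for this in every later height.
- **Refused call:** one early move was rejected as invalid input because not every row listed all the fields. Nothing moved.

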